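Put three shafts back on their own stands

TASK

Each of the three shafts lies on the wrong stand. Rearrange them so that each lies centred across both Vs of the stand that fits it (the thickest shaft on the stand with the widest Vs, the medium one on the middle-sized Vs, the thinnest on the narrowest), with the pair of V-blocks as a free place to park one on the way. Do not let a shaft touch the bench top.

Things in the scene. Friction and masses are not known exactly. Their poses are not given: they have to be found in the camera images.
- shaft_thick: the thickest round steel shaft, diameter 38 mm over its 158 mm middle part, with a thinner 11 mm long journal (27.4 mm) at each end, 180 mm long overall, about 0.5 kg. At the start it lies across the stand with the narrowest Vs, on the Vs' edges, its axis 67 mm above the bench. Origin at its centre, on its axis; x along the shaft (both ends alike; y and z turn with it as it rolls).
- shaft_medium: the medium round steel shaft, diameter 26 mm over its 158 mm middle part, with a thinner 11 mm long journal (18.7 mm) at each end, 180 mm long overall, about 0.4 kg. At the start it lies across the stand with the widest Vs, its axis 58 mm above the bench. Origin at its centre, on its axis; x along the shaft (both ends alike; y and z turn with it as it rolls).
- shaft_thin: the thinnest round steel shaft, diameter 16 mm over its 158 mm middle part, with a thinner 11 mm long journal (11.5 mm) at each end, 180 mm long overall, about 0.25 kg. At the start it lies across the stand with the middle-sized Vs, its axis 51 mm above the bench. Origin at its centre, on its axis; x along the shaft (both ends alike; y and z turn with it as it rolls).
- stand_wide: stand with the widest Vs: flat bar 160 x 46 x 8 mm, fixed to the bench, with two upright 90 degree V rests, 48 mm wide at the top, 16 mm thick, centred 60 mm either side of the middle (104 mm open between). V bottom inside 40 mm above the bench. Its own 38 mm shaft (thickest) seats with its axis 66.9 mm above the bench. Origin: centre of the underside; x along bar and shaft, z up
- stand_middle: stand with the middle-sized Vs: flat bar 160 x 46 x 8 mm, fixed to the bench, with two upright 90 degree V rests, 35 mm wide at the top, 16 mm thick, centred 60 mm either side of the middle (104 mm open between). V bottom inside 40 mm above the bench. Its own 26 mm shaft (medium) seats with its axis 58.4 mm above the bench. Origin: centre of the underside; x along bar and shaft, z up
- stand_narrow: stand with the narrowest Vs: flat bar 160 x 46 x 8 mm, fixed to the bench, with two upright 90 degree V rests, 24 mm wide at the top, 16 mm thick, centred 60 mm either side of the middle (104 mm open between). V bottom inside 40 mm above the bench. Its own 16 mm shaft (thinnest) seats with its axis 51.3 mm above the bench. Origin: centre of the underside; x along bar and shaft, z up
- spare_blocks: free parking place, empty at the start: two grey V-blocks (each 50 mm long, 60 wide, 40 high) in line on a plate 180 x 64 x 4 mm fixed to the bench, centred 62 mm either side of the middle (74 mm open between). The groove bottoms (90 degree Vs, 37 mm wide at the top) are 25.6 mm above the bench, so a parked shaft's axis is 25.6 mm + 0.707 x its diameter above the bench. Origin: centre of the plate's underside; x along plate and grooves, z up

How it is judged:
By the outcome, as a careful person would: the job done as asked, in the order asked, and still so for the second after the job is handed in, with the robot touching nothing.
It also fails if it takes over 101 s, if anything falls off the work surface, if the arm or the gripper's body presses on something with over 40 N, if the wrist force passes 120 N, or if a joint passes its speed limit or range.

ROBOT

A 6-joint arm with a two-finger parallel gripper is mounted at the origin on a cart in front of the work surface, level with it; the furniture and walls round the work are solid. World frame = base frame: x ahead of the robot, y to its left, z up, the work surface at z = 0. Lengths are in mm, angles in rad, forces in N, time in s.
With the tool pointing down it reaches from about 325 to 850 mm from the base axis. Payload 15.5 kg.
Tool frame: the origin (TCP) lies between the finger pads; the fingertips stand r.tcp_to_tips ahead of it and the grasp point (between the pads) lies 2 mm behind it (r.tcp_to_tips is the distance from the TCP to the fingertips, in mm); z points along the fingers, x is the direction in which the jaws open and shut, and the axes are right-handed (so a half turn about z gives the same grasp; the last joint's range is limited). The gripper opens to 91 mm and grips with 3 to 60 N. Pads are 32 mm wide; open, the fingers measure 118 mm over their backs; the gripper's body (76 mm by 178 mm) begins 60 mm behind the grasp point.
Start: joints at [-0.096, 0.494, 1.345, -0, 1.302, -0.096], TCP at [625.001, 0.003, 230.915] pointing down, gripper open.
Joint ranges: [-2.91, 2.91], [-0.82, 2.16], [0.22, 2.67], [-1.22, 4.37], [0.12, 2.79], [-3.08, 3.08]. Speed limits (rad/s): [1.89, 1.89, 2.57, 3.01, 3.01, 3.01].

INTERFACE

Orientations are given as a 3x3 rotation matrix whose columns are the frame's x, y, z axes.
In Python, from bench import r, eyes gives the robot as it stands.
- The arm moves only by the shell command python3 -m creep 'ROWS' [FORCE]. ROWS is JSON, a list of rows, each an object of numbers: "dx", "dy", "dz": the shift along the tool's x, y, z in units of 30 mm (1.0 is 30 mm); "rx", "ry", "rz": the turn, a rotation vector about the tool's x, y, z in units of 8 degrees (1.0 is 8 degrees); "grip": the gripper command: -1 is fully open, 1 is shut, values between are in proportion. A call has 1 to 8 rows; each row is the pose to reach, as a shift and turn from the pose measured when the call began, along the tool's axes at that moment; what a row does not reach only later rows make up. A row lasts 1/10 s, in which the tool goes at most 50 mm and 8.59 degrees, less where a joint would pass 70% of its speed; a pose out of reach is approached as far as the arm can. A call with a gripper value outside its range is refused whole. The fingers move at their own pace and stop on an object; FORCE is the grip in N (left out, the last holds). Time passes only in rows, so rows that repeat a pose let the fingers close. It gives the time, the measured TCP pose, the force and the opening at its end, in the units of the state.
- r.read_state(): the state, without advancing time (a new reading comes with each control period).
- eyes.snapshot(name): name is "scene" or "side" or "wrist"; returns a dict with "img" (480x640x3 uint8, blue, green, red), "mtx" (3x3 intrinsics, pixels), "xyz" and "rotation" of the camera in the world; the wrist camera has in their place "mount" (4x4, takes a point from camera to tool coordinates, whose origin is the TCP and whose axes are the tool frame's). Camera axes: x right, y up, looking along -z (the intrinsics and any distortion apply to the point x, -y, -z); pixel columns grow to the right and rows downward; lengths in mm; the calibration is good to about 2 mm. A picture is of the moment at which its call begins: read the wrist's pose just before it. There is no depth.
- r.hand_in(): hands the job in, once; it reports no verdict.
The state is a dict: "clock": time; "q": joint angles; "qd": joint speeds; "tau": joint torques, N m; "tool_pos": TCP position; "eef_rot": TCP orientation; "force": force on the tool from outside, world axes, zero at the start; "moment": the same for the moment, N m; "opening": opening from 0.0 (shut) to 1.0 (fully open).
Only numpy, scipy, OpenCV 4.12 (cv2) and the standard library are available. Lean on these libraries where they do the work, as an engineer would, in place of code of your own. Each camera call takes 0.05 s, during which the arm holds its last target.

## Working session

There is one attempt and no reset: what is moved stays moved. The work goes in short steps, Python scripts to look and compute and a shell command to move; the robot and the scene stay as the last step left them, time stands still between calls to the robot, and variables do not carry over. Pictures are saved under pics/ and viewed, and the job is handed in when it is done.

```bash
ls -la; mkdir -p pics
python3 - <<'E'
from bench import r, eyes
import cv2
s=r.read_state()
for k in s: print(k,s[k])
print(r.tcp_to_tips)
for n in ["scene","side","wrist"]:
    d=eyes.snapshot(n); cv2.imwrite(f"pics/{n}0.png",d["img"])
    print(n,{k:v for k,v in d.items() if k!="img"})
print(r.read_state()["clock"])
E
```

```text
total 12
drwxr-xr-x  3 agent agent 4096 Dec  6 19:13 .
drwxr-xr-x 23 root  root  4096 Dec  6 19:13 ..
drwxr-xr-x  2 agent agent 4096 Dec  6 19:13 pics
clock 0.0
q [-9.55091372e-02  4.94142360e-01  1.34612605e+00 -2.50062298e-06
  1.30248935e+00 -9.54969301e-02]
qd [-0.00039338 -0.00093981  0.00097738  0.00194173 -0.00097633  0.00054684]
tau [-1.07322368e-03 -8.78814626e+01 -3.81857479e+01  7.05250050e-02
  5.33505273e-02 -1.50444166e-04]
tool_pos [6.24647023e+02 3.04923858e-02 2.30365355e+02]
eef_rot [[ 9.99999327e-01 -1.16058400e-05 -1.16002097e-03]
 [-1.14797435e-05 -9.99999994e-01  1.08708527e-04]
 [-1.16002223e-03 -1.08695137e-04 -9.99999321e-01]]
force [ 0.48469872 -1.00786217 -0.16023296]
moment [0.04045862 0.00058207 0.00344007]
opening 1.0001840753688076
17.0
scene {'mtx': array([[554.04675369,   0.        , 321.07087425],
       [  0.        , 554.04675369, 235.87934946],
       [  0.        ,   0.        ,   1.        ]]), 'xyz': array([147.92643072, 723.84553435, 668.45006608]), 'rotation': array([[-0.81070033,  0.39949395, -0.42798313],
       [-0.58516286, -0.5762451 ,  
[... 274 characters left out ...]
  552.93908742]), 'rotation': array([[ 0.98022747,  0.11563339, -0.16057091],
       [-0.19695893,  0.49222644, -0.84789169],
       [-0.01900734,  0.8627526 ,  0.50526891]])}
wrist {'mtx': array([[359.88115286,   0.        , 312.82445538],
       [  0.        , 359.88115286, 241.48534444],
       [  0.        ,   0.        ,   1.        ]]), 'mount': array([[ 9.99999801e-01,  5.54326575e-04, -3.00720344e-04,
         6.98226054e-01],
       [ 4.49866447e-04, -9.61201235e-01, -2.75847753e-01,
        -7.71173642e+01],
       [-4.41962506e-04,  2.75847562e-01, -9.61201294e-01,
        -1.54061553e+02],
       [ 0.00000000e+00,  0.00000000e+00,  0.00000000e+00,
         1.00000000e+00]])}
0.15
```

View pics/scene0.png

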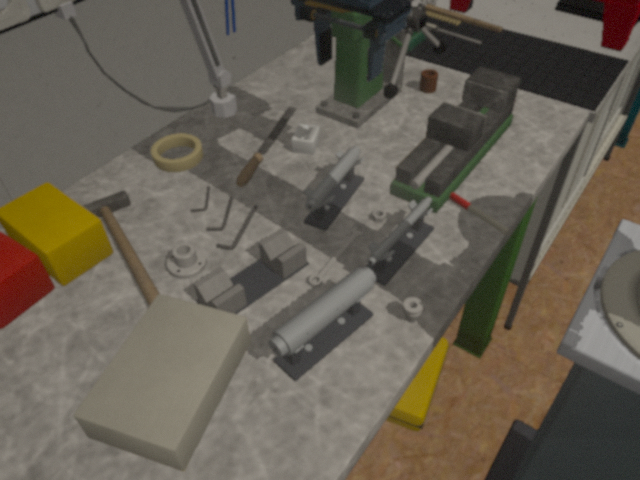

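View pics/side0.png

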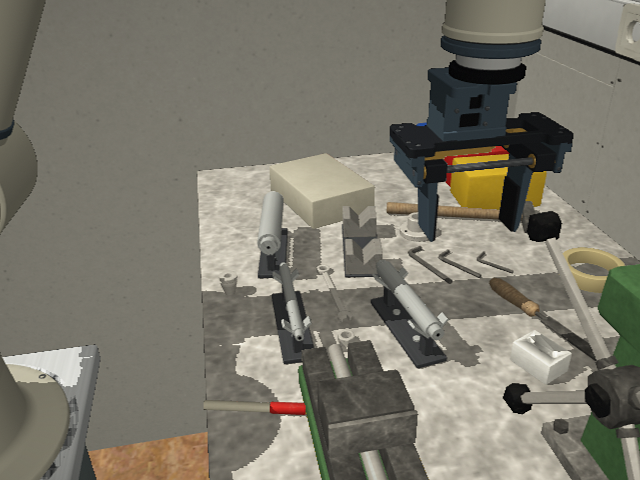

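View pics/wrist0.png

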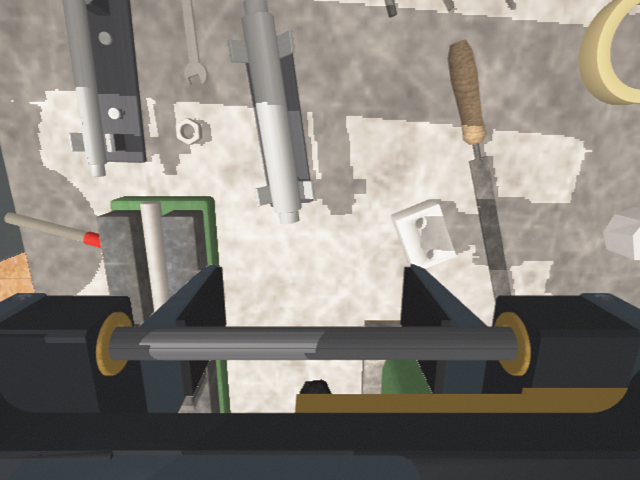

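The scene view shows the thick shaft (275–375, 270–350), the thin one (370–430, 200–260), the medium one (310–360, 150–205) and the spare blocks (200–300, 235–305). All of them run roughly along world y. I'll get rough positions first, then go up for an overhead wrist view.

```bash
cat > h.py <<'E'
import numpy as np, cv2
from bench import r, eyes
def snap(n):
    s=r.read_state(); d=eyes.snapshot(n)
    if n=="wrist":
        T=np.eye(4);T[:3,:3]=s["eef_rot"];T[:3,3]=s["tool_pos"];M=T@d["mount"]
        d["xyz"]=M[:3,3];d["rotation"]=M[:3,:3]
    return d
def ray(d,u,v):
    K=d["mtx"];p=np.array([(u-K[0,2])/K[0,0],-(v-K[1,2])/K[1,1],-1.0])
    return np.array(d["xyz"]),d["rotation"]@p
def onz(d,u,v,z):
    o,w=ray(d,u,v);return o+w*(z-o[2])/w[2]
def proj(d,P):
    c=d["rotation"].T@(np.array(P)-d["xyz"]);K=d["mtx"]
    return K[0,0]*c[0]/-c[2]+K[0,2],K[1,1]*(-c[1])/-c[2]+K[1,2]
E
python3 - <<'E'
from h import *
d=snap("scene")
for n,z,pts in [("thick",67,[(278,343),(370,278)]),("thin",51,[(373,256),(428,204)]),("med",58,[(312,200),(355,153)]),("spare",40,[(215,285),(285,247)]),("box",45,[(105,400),(190,320),(215,380)]),("vise",60,[(447,118),(500,80),(415,185)]),("press",0,[(325,105),(375,120)]),("handle",100,[(391,90)])]:
    print(n,[onz(d,u,v,z).round(0).tolist() for u,v in pts])
d=snap("wrist")
for n,z,pts in [("med",58,[(289,217)]),("thin",51,[(98,172)])]:
    print(n,[onz(d,u,v,z).round(0).tolist() for u,v in pts])
E
```

```text
thick [[445.0, 427.0, 67.0], [407.0, 264.0, 67.0]]
thin [[434.0, 212.0, 51.0], [422.0, 57.0, 51.0]]
med [[584.0, 166.0, 58.0], [597.0, 14.0, 58.0]]
spare [[601.0, 387.0, 40.0], [564.0, 265.0, 40.0]]
box [[579.0, 606.0, 45.0], [581.0, 457.0, 45.0], [486.0, 506.0, 45.0]]
vise [[509.0, -184.0, 60.0], [483.0, -384.0, 60.0], [460.0, 35.0, 60.0]]
press [[796.0, -168.0, 0.0], [670.0, -179.0, 0.0]]
handle [[623.0, -154.0, 100.0]]
med [[603.0, 7.0, 58.0]]
thin [[429.0, 48.0, 51.0]]
```

```bash
python3 -m creep '[{"dx":-1,"dy":-1.5,"dz":-1.2},{"dx":-2,"dy":-3,"dz":-2.4},{"dx":-3,"dy":-4.5,"dz":-3.4},{"dx":-3.2,"dy":-6,"dz":-3.4},{"dx":-3.2,"dy":-7.7,"dz":-3.4},{"dx":-3.2,"dy":-7.7,"dz":-3.4},{"dx":-3.2,"dy":-7.7,"dz":-3.4},{"dx":-3.2,"dy":-7.7,"dz":-3.4}]'
python3 - <<'E'
from h import *
d=snap("wrist");cv2.imwrite("pics/w1.png",d["img"]); print(r.read_state()["tool_pos"],r.read_state()["qd"])
E
```

```text
[6.24910434e+02 2.41969466e-02 2.30722522e+02] [ 0.000984   -0.00136909  0.00135778 -0.0036379  -0.00033734  0.00102139]$[0]: bad value
```

View pics/w1.png

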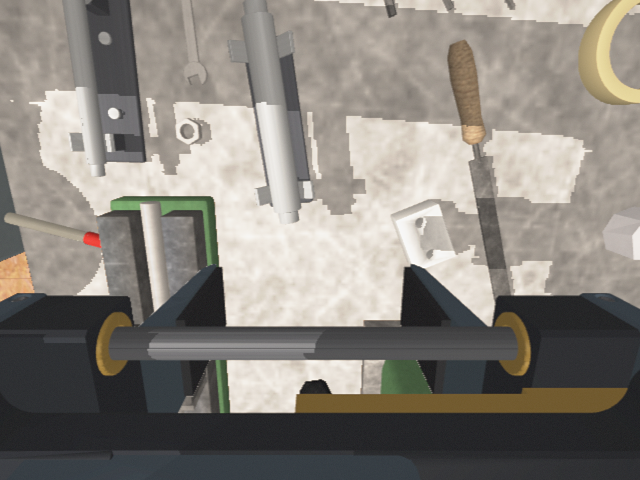

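The arm didn't move: the call was refused with "bad value", probably because every row needs all its keys. I'll retry with full rows.

```bash
python3 -m creep '[{"dx":-1,"dy":-1.5,"dz":-1.2,"rx":0,"ry":0,"rz":0,"grip":-1},{"dx":-2,"dy":-3,"dz":-2.4,"rx":0,"ry":0,"rz":0,"grip":-1},{"dx":-3,"dy":-4.5,"dz":-3.4,"rx":0,"ry":0,"rz":0,"grip":-1},{"dx":-3.2,"dy":-6,"dz":-3.4,"rx":0,"ry":0,"rz":0,"grip":-1},{"dx":-3.2,"dy":-7.7,"dz":-3.4,"rx":0,"ry":0,"rz":0,"grip":-1},{"dx":-3.2,"dy":-7.7,"dz":-3.4,"rx":0,"ry":0,"rz":0,"grip":-1},{"dx":-3.2,"dy":-7.7,"dz":-3.4,"rx":0,"ry":0,"rz":0,"grip":-1},{"dx":-3.2,"dy":-7.7,"dz":-3.4,"rx":0,"ry":0,"rz":0,"grip":-1}]'
python3 - <<'E'
from h import *
d=snap("wrist");cv2.imwrite("pics/w2.png",d["img"]); print(r.read_state()["tool_pos"],r.read_state()["qd"])
np.savez("w2.npz",**d)
E
```

```text
clock: 1.1
tool_pos: [528.7, 231.4, 332.6]
eef_rot: [[1.0, 0.002, -0.001], [0.002, -1.0, -0.0], [-0.001, 0.0, -1.0]]
force: [0.4, -0.0, -0.7]
opening: 1.003
[528.85908648 230.61191151 332.54156665] [-2.14594775e-02 -4.90506078e-04  5.70535376e-03  8.92336340e-04
  5.56728419e-04  2.74245906e-05]
```

View pics/w2.png

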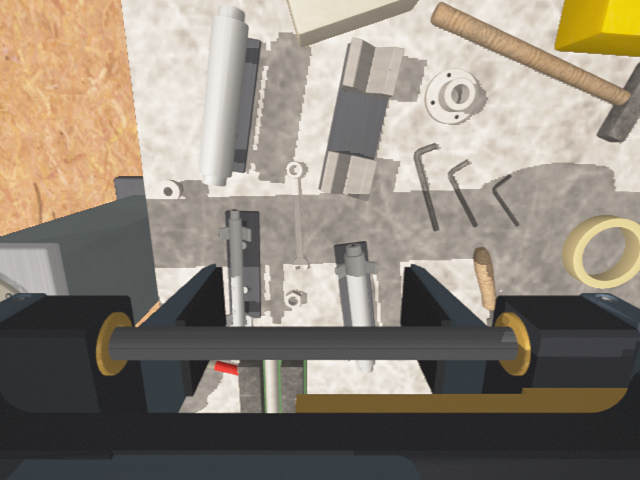

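Run:
```python
import cv2
i=cv2.imread("pics/w2.png")
cv2.imwrite("pics/w2a.png",cv2.resize(i[0:200,180:430],(750,600),interpolation=cv2.INTER_CUBIC))
cv2.imwrite("pics/w2b.png",cv2.resize(i[200:380,200:400],(660,594),interpolation=cv2.INTER_CUBIC))
```

```text
(no output)
```

View pics/w2a.png

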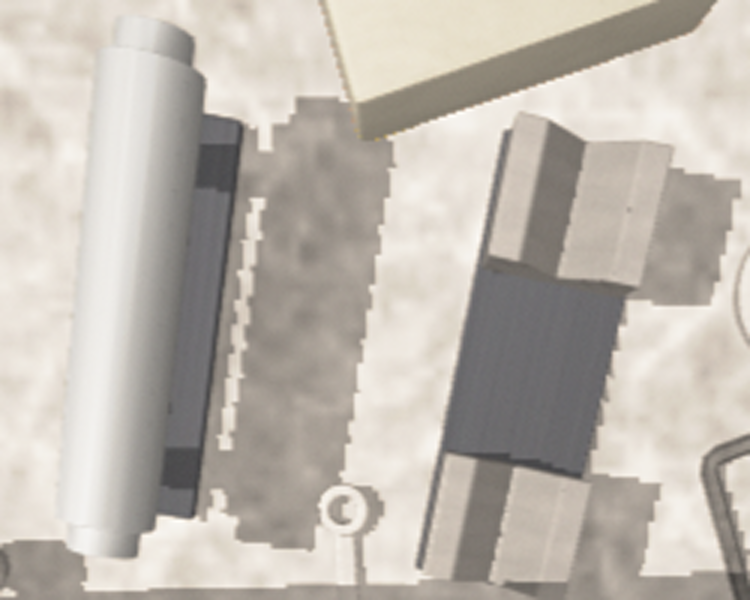

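View pics/w2b.png

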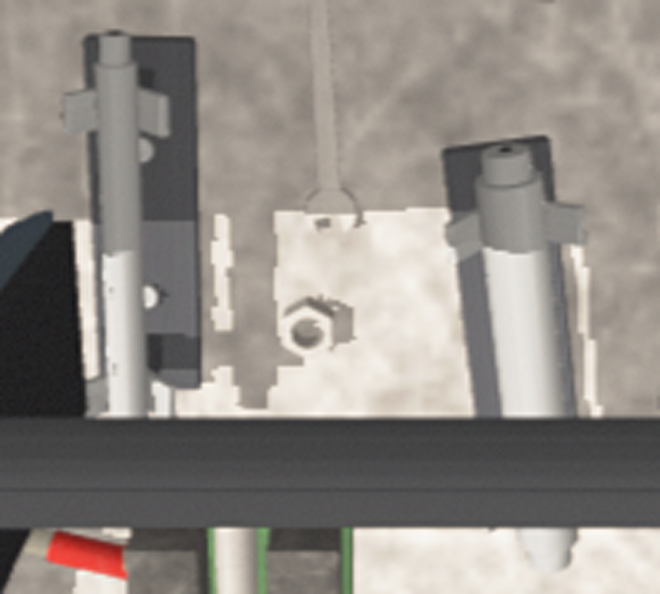

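```bash
python3 - <<'E'
import cv2
i=cv2.imread("pics/wrist0.png")
cv2.imwrite("pics/w0a.png",cv2.resize(i[0:230,200:360],(417,600),interpolation=cv2.INTER_CUBIC))
E
python3 - <<'E'
from h import *
d=dict(np.load("w2.npz"))
def a(u,v,z): return onz(d,180+u/3,v/3,z)
def b(u,v,z): return onz(d,200+u/3.3,200+v/3.3,z)
t=a(152,55,86),a(108,527,86); print("thick",t,np.linalg.norm(t[0]-t[1]),(t[0]+t[1])/2)
for p in [(585,137),(555,280),(508,465),(490,583)]: print("groove",a(*p,25.6).round(1))
for p in [(520,112),(675,148),(640,290),(490,260),(447,453),(590,480),(425,578)]: print("land",a(*p,40).round(1))
for p in [(83,38),(195,37),(202,385)]: print("mid bar",b(*p,8).round(1))
for p in [(443,150),(549,137)]: print("wide bar",b(*p,8).round(1))
print("nar bar",a(243,123,8),a(195,518,8))
print("thin",b(115,65,59),"med",b(505,185,71))
E
```

```text
thick (array([448.42835071, 421.65475801,  86.        ]), array([422.81473906, 268.70505302,  86.        ])) 155.07955815531122 [435.62154488 345.17990552  86.        ]
groove [600.9 411.1  25.6]
groove [591.5 359.9  25.6]
groove [574.9 288.4  25.6]
groove [568.6 239.2  25.6]
land [574.2 416.2  40. ]
land [632.4 404.2  40. ]
land [622.5 354.8  40. ]
land [564.3 365.4  40. ]
land [548.8 293.6  40. ]
land [606.8 283.1  40. ]
land [540.4 243.4  40. ]
mid bar [410.9 213.1   8. ]
mid bar [456.8 213.5   8. ]
mid bar [453.6  55.8   8. ]
wide bar [559.2 165.3   8. ]
wide bar [603.6 171.1   8. ]
nar bar [467.38200414 419.82680688   8.        ] [440.40267403 264.87813868   8.        ]
thin [434.67121066 213.14331127  59.        ] med [578.3719048 170.7611438  71.       ]
```

View pics/w0a.png

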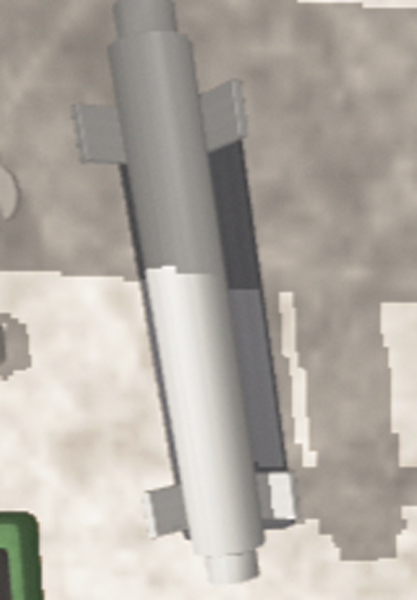

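The spare groove length measures 175 mm (174 expected) and its gap 73.4 mm (74 expected), centre ≈ (585, 324.7), axis 10.6° from +y toward +x. Next is the medium shaft, seen in the first wrist view.

Run:
```python
from h import *
d0=eyes.snapshot("wrist")
T=np.eye(4);T[:3,:3]=[[1,0,-.00116],[0,-1,0],[-.00116,0,-1]];T[:3,3]=[624.8,0.03,230.6];M=T@d0["mount"]
d0["xyz"]=M[:3,3];d0["rotation"]=M[:3,:3]
s=2.608
def a(u,v,z): return onz(d0,200+u/s,v/s,z)
p,q=a(150,34,71),a(229,552,71); print(p,q,np.linalg.norm(p-q),(p+q)/2, np.degrees(np.arctan2((p-q)[0],(p-q)[1])))
# silhouette axis at z=58
for w in [((112,60),(192,50)),((188,520),(262,510))]:
    print(a(*(np.mean(w,axis=0)),58))
for n,pp,z in [("wide V outer",[(75,105),(243,85),(243,140),(82,160),(145,490),(153,535),(292,472),(297,520)],58)]:
    for x in pp: print(n,x,a(*x,z).round(1))
print("bar",a(292,470,8),a(242,140,8),a(120,165,8),a(178,485,8))
d=dict(np.load("w2.npz"))
for P in [p,q]:
    u,v=proj(d,P); print((u-200)*3.3,(v-200)*3.3)
```

```text
[583.06590575 169.45668306  71.        ] [603.2645757   14.62409235  71.        ] 156.14454013847833 [593.16524073  92.0403877   71.        ] -7.432541259096925
[581.67200055 167.59031963  58.        ]
[601.19444659  25.18637487  58.        ]
wide V outer (75, 105) [557.1 153.8  58. ]
wide V outer (243, 85) [609.6 159.3  58. ]
wide V outer (243, 140) [609.3 143.9  58. ]
wide V outer (82, 160) [558.3 138.2  58. ]
wide V outer (145, 490) [573.6  33.9  58. ]
wide V outer (153, 535) [575.7  18.1  58. ]
wide V outer (292, 472) [624.6  40.1  58. ]
wide V outer (297, 520) [626.4  23.4  58. ]
bar [624.4932666   35.22791973   8.        ] [606.46810026 154.10078962   8.        ] [561.73212871 145.85706079   8.        ] [578.90409283  29.2956737    8.        ]
517.6157943597171 188.37388974950713
554.1736504301073 551.5043171475248
```

```bash
python3 -m creep '[{"dx":0.4,"dy":0.8,"dz":1.1,"rx":0,"ry":0,"rz":-0.2,"grip":-1},{"dx":0.8,"dy":1.6,"dz":2.2,"rx":0,"ry":0,"rz":-0.4,"grip":-1},{"dx":1.2,"dy":2.5,"dz":3.4,"rx":0,"ry":0,"rz":-0.6,"grip":-1},{"dx":1.6,"dy":3.4,"dz":4.6,"rx":0,"ry":0,"rz":-0.8,"grip":-1},{"dx":2,"dy":4.2,"dz":5.8,"rx":0,"ry":0,"rz":-0.95,"grip":-1},{"dx":2.1,"dy":4.62,"dz":6.75,"rx":0,"ry":0,"rz":-0.95,"grip":-1},{"dx":2.1,"dy":4.62,"dz":6.75,"rx":0,"ry":0,"rz":-0.95,"grip":-1},{"dx":2.1,"dy":4.62,"dz":6.75,"rx":0,"ry":0,"rz":-0.95,"grip":-1}]'
python3 - <<'E'
from h import *
d=snap("wrist");cv2.imwrite("pics/w3.png",d["img"]); print(r.read_state()["tool_pos"])
np.savez("w3.npz",**d)
for y in(165,140): 
  x=592+(y-92)*-.135;print(proj(d,(x,y,58)))
E
```

```text
clock: 2.0
tool_pos: [591.7, 90.6, 130.2]
eef_rot: [[0.992, 0.13, -0.002], [0.13, -0.992, -0.0], [-0.002, 0.0, -1.0]]
force: [0.2, 0.7, 1.0]
opening: 0.998
[592.19441347  91.29538189 131.14972541]
(np.float64(312.20351338622294), np.float64(141.6903216774783))
(np.float64(312.40600185798615), np.float64(183.55519388797677))
```

View pics/w3.png

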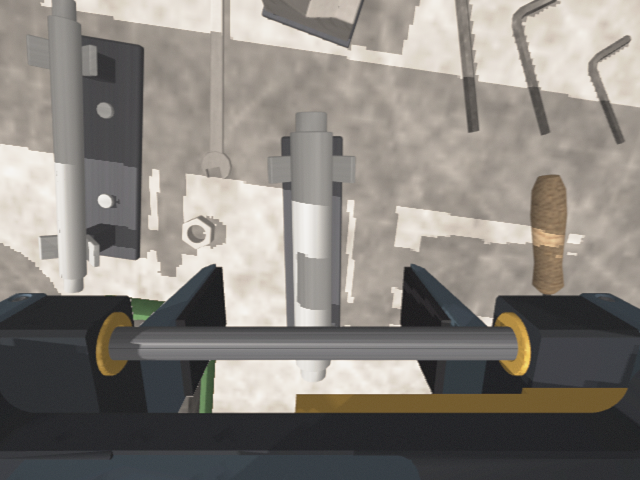

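The medium shaft is centred at column 312, between the fingers (215 and 410), and parallel to the tool y axis. Its upper shoulder is at row 132. I'll check its lengthwise centre, then go down.

```bash
python3 - <<'E'
from h import *
d=dict(np.load("w3.npz"))
p=onz(d,312,131,71);print(p, p-79*np.array([-.131,.991,0]))
print(onz(d,312,112,67))
E
python3 -m creep '[{"dx":0,"dy":0,"dz":1,"rx":0,"ry":0,"rz":0,"grip":-1},{"dx":0,"dy":0,"dz":2,"rx":0,"ry":0,"rz":0,"grip":-1},{"dx":0,"dy":0,"dz":2.5,"rx":0,"ry":0,"rz":0,"grip":-1},{"dx":0,"dy":0,"dz":2.5,"rx":0,"ry":0,"rz":0,"grip":-1},{"dx":0,"dy":0,"dz":2.5,"rx":0,"ry":0,"rz":0,"grip":-1}]'
```

```text
[581.30112653 170.89684841  71.        ] [591.65012653  92.60784841  71.        ]
[579.94730929 181.22425024  67.        ]
clock: 2.55
tool_pos: [593.0, 91.8, 57.8]
eef_rot: [[0.991, 0.131, 0.002], [0.131, -0.991, -0.0], [0.002, 0.0, -1.0]]
force: [0.8, 0.3, 1.0]
opening: 1.004
```

```bash
python3 -m creep '[{"dx":0,"dy":0,"dz":0,"rx":0,"ry":0,"rz":0,"grip":1},{"dx":0,"dy":0,"dz":0,"rx":0,"ry":0,"rz":0,"grip":1},{"dx":0,"dy":0,"dz":0,"rx":0,"ry":0,"rz":0,"grip":1},{"dx":0,"dy":0,"dz":0,"rx":0,"ry":0,"rz":0,"grip":1},{"dx":0,"dy":0,"dz":0,"rx":0,"ry":0,"rz":0,"grip":1},{"dx":0,"dy":0,"dz":0,"rx":0,"ry":0,"rz":0,"grip":1},{"dx":0,"dy":0,"dz":0,"rx":0,"ry":0,"rz":0,"grip":1},{"dx":0,"dy":0,"dz":0,"rx":0,"ry":0,"rz":0,"grip":1}]' 40
```

```text
clock: 3.35
tool_pos: [592.9, 91.8, 57.7]
eef_rot: [[0.991, 0.131, 0.002], [0.131, -0.991, -0.0], [0.002, 0.0, -1.0]]
force: [-5.4, -0.2, 2.7]
opening: 0.33
```

```bash
python3 -m creep '[{"dx":0,"dy":0,"dz":0,"rx":0,"ry":0,"rz":0,"grip":1},{"dx":0,"dy":0,"dz":0,"rx":0,"ry":0,"rz":0,"grip":1},{"dx":0,"dy":0,"dz":0,"rx":0,"ry":0,"rz":0,"grip":1},{"dx":0,"dy":0,"dz":0,"rx":0,"ry":0,"rz":0,"grip":1}]' 40
```

```text
clock: 3.75
tool_pos: [590.8, 91.5, 57.4]
eef_rot: [[0.991, 0.132, -0.002], [0.132, -0.991, -0.001], [-0.002, 0.0, -1.0]]
force: [-9.8, -2.3, 7.4]
opening: 0.277
```

```bash
cat >> h.py <<'E'
def plan(P,theta):
    "target TCP P, shaft dir angle theta deg (CCW of +y)"
    R=None
    ps=[];
    s=r.read_state();R=np.array(s["eef_rot"]);p=np.array(s["tool_pos"])
    t=R.T@(np.array(P)-p)
    cur=np.degrees(np.arctan2(R[1,0],R[0,0]))
    print("pos",p.round(1),"yaw",round(cur,2),"shift",(t/30).round(3),"rz",round(-(theta-cur)/8,3),"tilt",R[:2,2].round(4),"F",np.round(s["force"],1),"op",round(s["opening"],3))
E
python3 -m creep '[{"dx":0,"dy":0,"dz":-0.5,"rx":0,"ry":0,"rz":0,"grip":1},{"dx":0,"dy":0,"dz":-1.2,"rx":0,"ry":0,"rz":0,"grip":1},{"dx":0,"dy":0,"dz":-2,"rx":0,"ry":0,"rz":0,"grip":1},{"dx":0,"dy":0,"dz":-2.8,"rx":0,"ry":0,"rz":0,"grip":1},{"dx":0,"dy":0,"dz":-2.8,"rx":0,"ry":0,"rz":0,"grip":1},{"dx":0,"dy":0,"dz":-2.8,"rx":0,"ry":0,"rz":0,"grip":1}]'
python3 -c "
from h import *
plan((585.3,324.7,110),-10.6)
for n in('wrist','side'):
  d=snap(n);cv2.imwrite(f'pics/{n}4.png',d['img'])
  if n=='wrist':np.savez('w4.npz',**d)"
```

```text
clock: 4.35
tool_pos: [590.8, 91.5, 141.0]
eef_rot: [[0.991, 0.131, -0.002], [0.131, -0.991, -0.001], [-0.002, 0.0, -1.0]]
force: [-0.2, 0.6, -4.7]
opening: 0.276
pos [590.8  91.5 141. ] yaw 7.55 shift [ 0.842 -7.73   1.028] rz 2.269 tilt [-0.0022 -0.0006] F [-0.2  0.6 -4.7] op 0.276
```

View pics/wrist4.png

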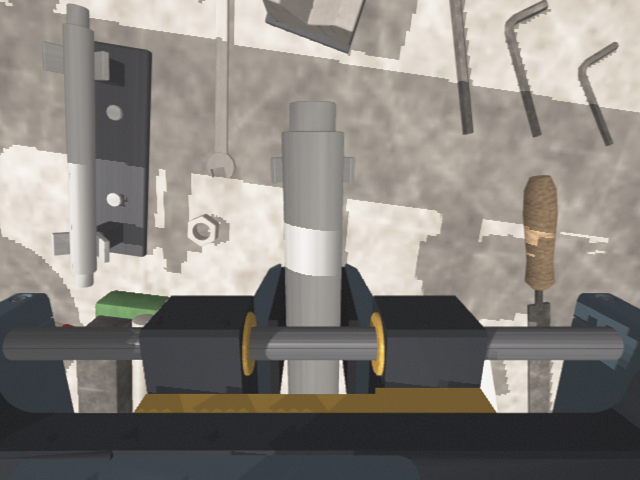

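View pics/side4.png

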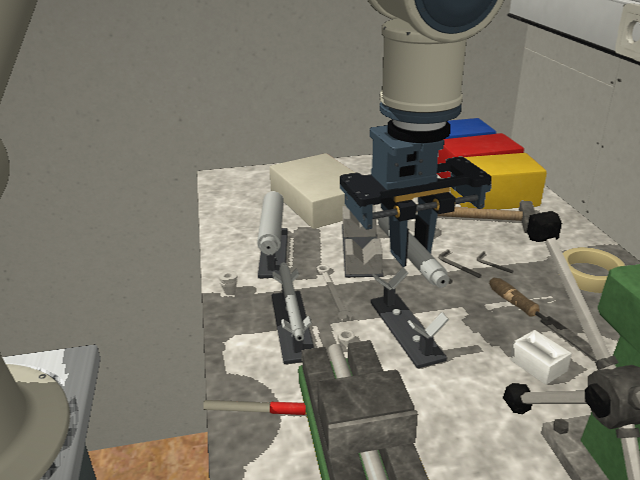

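Held well, with the wide stand now empty. I'll check the shaft's offset in the hand and then carry it to the spare blocks.

```bash
python3 -c "
from h import *
d=dict(np.load('w4.npz'));p=onz(d,313,131,141+1+13);print(p, p-79*np.array([-.131,.991,0]))
"
python3 -m creep '[{"dx":0.1,"dy":-0.9,"dz":0,"rx":0,"ry":0,"rz":0.3,"grip":1},{"dx":0.2,"dy":-2.2,"dz":0,"rx":0,"ry":0,"rz":0.7,"grip":1},{"dx":0.4,"dy":-3.6,"dz":0.2,"rx":0,"ry":0,"rz":1.2,"grip":1},{"dx":0.6,"dy":-5,"dz":0.5,"rx":0,"ry":0,"rz":1.7,"grip":1},{"dx":0.8,"dy":-6.4,"dz":0.8,"rx":0,"ry":0,"rz":2.27,"grip":1},{"dx":0.84,"dy":-7.4,"dz":1,"rx":0,"ry":0,"rz":2.27,"grip":1},{"dx":0.84,"dy":-7.73,"dz":1,"rx":0,"ry":0,"rz":2.27,"grip":1},{"dx":0.84,"dy":-7.73,"dz":1,"rx":0,"ry":0,"rz":2.27,"grip":1}]'
python3 -c "
from h import *
plan((585.3,324.7,44),-10.6)
d=snap('wrist');cv2.imwrite('pics/w5.png',d['img'])
np.savez('w5.npz',**d)
plan((585.3,324.7,44),-10.6)"
```

```text
[581.06395508 170.52840861 155.        ] [591.41295508  92.23940861 155.        ]
clock: 5.25
tool_pos: [583.5, 325.5, 108.4]
eef_rot: [[0.983, -0.182, -0.006], [-0.182, -0.983, -0.002], [-0.006, 0.003, -1.0]]
force: [0.4, -0.2, -4.0]
opening: 0.278
pos [583.5 325.5 108.4] yaw -10.49 shift [0.076 0.011 2.147] rz 0.014 tilt [-0.0063 -0.0016] F [ 0.4 -0.2 -4. ] op 0.278
pos [584.  324.3 108.9] yaw -10.54 shift [ 0.052 -0.025  2.163] rz 0.007 tilt [-0.0057 -0.0016] F [-0.3 -0.2 -3.9] op 0.276
```

View pics/w5.png

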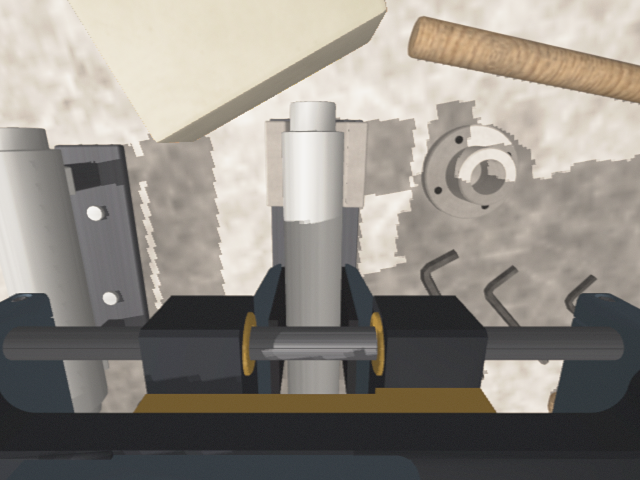

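```bash
python3 -c "
from h import *
d=dict(np.load('w5.npz'))
a,b=onz(d,266.5,122,40),onz(d,366.5,122,40);print(a,b,np.linalg.norm(a-b),(a+b)/2)
c,e=onz(d,273,206,40),onz(d,363,209,40);print(c,e,np.linalg.norm(c-e),(c+e)/2)
D=np.array([.183,.983,0])
print('centre', (a+b)/2-87*D)
p=onz(d,313.5,150,110);print('shaft axis',p, 'groove perp off', np.dot((a+b)/2-p,[.983,-.183,0]))
p=onz(d,313.5,131,123);print(p-79*D)
"
```

```text
[573.01972948 415.19596177  40.        ] [630.68925931 404.48245572  40.        ] 58.65623481906775 [601.85449439 409.83920875  40.        ]
[566.15565801 365.7093117   40.        ] [621.20641095 353.61777943  40.        ] 56.363024684677015 [593.68103448 359.66354557  40.        ]
centre [585.93349439 324.31820875  40.        ]
shaft axis [597.91710453 396.72944873 110.        ] groove perp off 1.4713681508922467
[584.82477146 326.19082745 123.        ]
```

```bash
python3 -m creep '[{"dx":0.05,"dy":0,"dz":0.6,"rx":0,"ry":0,"rz":0,"grip":1},{"dx":0.05,"dy":0,"dz":1.2,"rx":0,"ry":0,"rz":0,"grip":1},{"dx":0.05,"dy":0,"dz":1.7,"rx":0,"ry":0,"rz":0,"grip":1},{"dx":0.05,"dy":0,"dz":1.95,"rx":0,"ry":0,"rz":0,"grip":1},{"dx":0.05,"dy":0,"dz":2.12,"rx":0,"ry":0,"rz":0,"grip":1},{"dx":0.05,"dy":0,"dz":2.18,"rx":0,"ry":0,"rz":0,"grip":1},{"dx":0.05,"dy":0,"dz":2.18,"rx":0,"ry":0,"rz":0,"grip":1},{"dx":0.05,"dy":0,"dz":2.18,"rx":0,"ry":0,"rz":0,"grip":1}]'
```

```text
clock: 6.1
tool_pos: [584.8, 323.4, 44.3]
eef_rot: [[0.983, -0.183, -0.006], [-0.183, -0.983, -0.002], [-0.006, 0.003, -1.0]]
force: [-5.3, -4.2, 4.6]
opening: 0.274
```

```bash
python3 -m creep '[{"dx":0,"dy":0,"dz":0,"rx":0,"ry":0,"rz":0,"grip":-0.2},{"dx":0,"dy":0,"dz":0,"rx":0,"ry":0,"rz":0,"grip":-0.2},{"dx":0,"dy":0,"dz":0,"rx":0,"ry":0,"rz":0,"grip":-0.2},{"dx":0,"dy":0,"dz":0,"rx":0,"ry":0,"rz":0,"grip":-0.2},{"dx":0,"dy":0,"dz":-1,"rx":0,"ry":0,"rz":0,"grip":-0.2},{"dx":0,"dy":0,"dz":-2.5,"rx":0,"ry":0,"rz":0,"grip":-0.5},{"dx":0,"dy":0,"dz":-4,"rx":0,"ry":0,"rz":0,"grip":-1},{"dx":0,"dy":0,"dz":-4,"rx":0,"ry":0,"rz":0,"grip":-1}]'
python3 -c "
from h import *
plan((585.3,324.7,44),-10.6)
d=snap('wrist');cv2.imwrite('pics/w6.png',d['img'])
np.savez('w6.npz',**d)"
```

```text
clock: 6.9
tool_pos: [588.5, 325.1, 170.9]
eef_rot: [[0.983, -0.183, 0.003], [-0.183, -0.983, 0.002], [0.003, -0.003, -1.0]]
force: [1.3, 0.5, -0.2]
opening: 0.832
pos [588.5 325.1 170.9] yaw -10.54 shift [-0.114  0.044  4.229] rz 0.007 tilt [0.003 0.002] F [ 1.3  0.5 -0.2] op 0.832
```

View pics/w6.png

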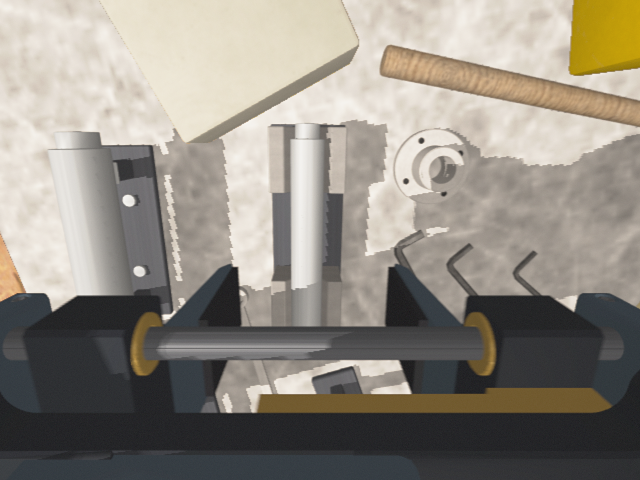

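The medium shaft is lying in the spare grooves (columns 290–325, along both blocks). Next is the thick shaft.

```bash
python3 -c "
from h import *
plan((431.5,345.2,150),-9.6)"
python3 -m creep '[{"dx":-1,"dy":-0.1,"dz":0,"rx":0,"ry":0,"rz":0,"grip":-1},{"dx":-2.4,"dy":-0.3,"dz":0,"rx":0,"ry":0,"rz":0,"grip":-1},{"dx":-3.9,"dy":-0.5,"dz":0.2,"rx":0,"ry":0,"rz":-0.1,"grip":-1},{"dx":-5.25,"dy":0.3,"dz":0.7,"rx":0,"ry":0,"rz":-0.1,"grip":-1},{"dx":-5.25,"dy":0.3,"dz":0.7,"rx":0,"ry":0,"rz":-0.1,"grip":-1},{"dx":-5.25,"dy":0.3,"dz":0.7,"rx":0,"ry":0,"rz":-0.1,"grip":-1}]'
python3 -c "
from h import *
plan((431.5,345.2,65),-9.6)
d=snap('wrist');cv2.imwrite('pics/w7.png',d['img'])
np.savez('w7.npz',**d)"
```

```text
pos [587.3 324.5 167.8] yaw -10.55 shift [-5.231  0.272  0.594] rz -0.118 tilt [-0.0004  0.0004] F [ 0.2  0.6 -1.2] op 0.877
clock: 7.55
tool_pos: [429.3, 343.9, 145.8]
eef_rot: [[0.986, -0.169, -0.003], [-0.169, -0.986, -0.001], [-0.002, 0.001, -1.0]]
force: [0.6, 0.3, 1.5]
opening: 0.999
pos [429.3 343.9 145.8] yaw -9.7 shift [ 0.071 -0.058  2.694] rz -0.013 tilt [-0.0025 -0.001 ] F [0.6 0.3 1.5] op 0.999
```

View pics/w7.png

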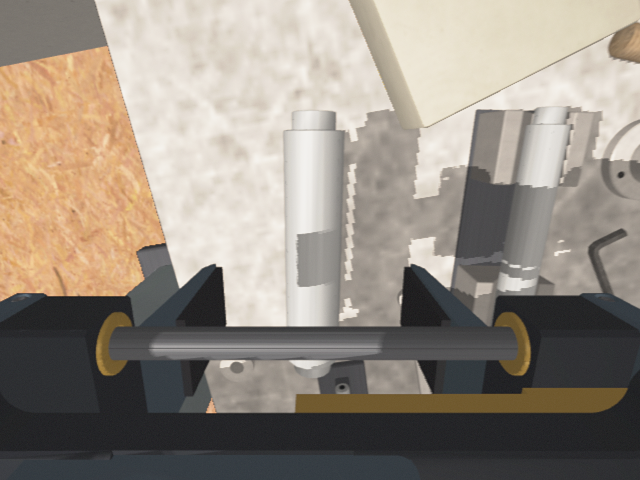

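```bash
python3 -c "
from h import *
d=dict(np.load('w7.npz'));D=np.array([.169,.986,0])
p=onz(d,314.5,129.5,86);print('rim',p,p-79*D)
a=onz(d,314.5,140,67);b=onz(d,313.5,320,67);print(a,b,np.degrees(np.arctan2((a-b)[0],(a-b)[1])))
c=(345-b[1])/(a[1]-b[1]);print(b+c*(a-b))
plan((431.5,345.2,65),-9.6)"
```

```text
rim [444.85344036 424.38470935  86.        ] [431.50244036 346.49070935  86.        ]
[443.92165121 418.61331158  67.        ] [422.33883154 296.03902999  67.        ] 9.986248041872821
[430.95985524 345.          67.        ]
pos [431.1 344.6 146.5] yaw -9.74 shift [ 0.011 -0.021  2.716] rz -0.017 tilt [-0.0004  0.0004] F [0.2 0.4 0.5] op 1.0
```

```bash
python3 -m creep '[{"dx":0,"dy":-0.04,"dz":1,"rx":0,"ry":0,"rz":0,"grip":-1},{"dx":0,"dy":-0.04,"dz":2,"rx":0,"ry":0,"rz":0,"grip":-1},{"dx":0,"dy":-0.04,"dz":2.7,"rx":0,"ry":0,"rz":0,"grip":-1},{"dx":0,"dy":-0.04,"dz":2.7,"rx":0,"ry":0,"rz":0,"grip":-1},{"dx":0,"dy":-0.04,"dz":2.7,"rx":0,"ry":0,"rz":0,"grip":0.1},{"dx":0,"dy":-0.04,"dz":2.7,"rx":0,"ry":0,"rz":0,"grip":0.1},{"dx":0,"dy":-0.04,"dz":2.7,"rx":0,"ry":0,"rz":0,"grip":0.1},{"dx":0,"dy":-0.04,"dz":2.7,"rx":0,"ry":0,"rz":0,"grip":0.1}]'
```

```text
clock: 8.4
tool_pos: [431.7, 346.1, 66.3]
eef_rot: [[0.986, -0.169, 0.001], [-0.169, -0.986, 0.001], [0.001, -0.001, -1.0]]
force: [-0.2, -0.1, -0.0]
opening: 0.675
```

```bash
python3 -m creep '[{"dx":0,"dy":0,"dz":0,"rx":0,"ry":0,"rz":0,"grip":1},{"dx":0,"dy":0,"dz":0,"rx":0,"ry":0,"rz":0,"grip":1},{"dx":0,"dy":0,"dz":0,"rx":0,"ry":0,"rz":0,"grip":1},{"dx":0,"dy":0,"dz":0,"rx":0,"ry":0,"rz":0,"grip":1},{"dx":0,"dy":0,"dz":0,"rx":0,"ry":0,"rz":0,"grip":1},{"dx":0,"dy":0,"dz":0,"rx":0,"ry":0,"rz":0,"grip":1},{"dx":0,"dy":0,"dz":0,"rx":0,"ry":0,"rz":0,"grip":1}]' 40
python3 -c "
from h import *
plan((431.5,345.2,65),-9.6)"
```

```text
clock: 9.1
tool_pos: [429.3, 346.4, 66.3]
eef_rot: [[0.985, -0.17, -0.003], [-0.17, -0.985, 0.001], [-0.003, -0.001, -1.0]]
force: [-16.8, 8.5, 10.6]
opening: 0.407
pos [429.3 346.4  66.3] yaw -9.77 shift [0.079 0.027 0.044] rz -0.022 tilt [-0.0031  0.0012] F [-16.8   8.5  10.6] op 0.407
```

```bash
python3 -m creep '[{"dx":0,"dy":0,"dz":-0.4,"rx":0,"ry":0,"rz":0,"grip":1},{"dx":0,"dy":0,"dz":-1.1,"rx":0,"ry":0,"rz":0,"grip":1},{"dx":0,"dy":0,"dz":-2,"rx":0,"ry":0,"rz":0,"grip":1},{"dx":0,"dy":0,"dz":-3,"rx":0,"ry":0,"rz":0,"grip":1},{"dx":0,"dy":0,"dz":-4,"rx":0,"ry":0,"rz":0,"grip":1},{"dx":0,"dy":0,"dz":-4.2,"rx":0,"ry":0,"rz":0,"grip":1},{"dx":0,"dy":0,"dz":-4.2,"rx":0,"ry":0,"rz":0,"grip":1}]'
python3 -c "
from h import *
d=snap('wrist');cv2.imwrite('pics/w8.png',d['img'])
np.savez('w8.npz',**d)
plan((592,90,180),7.6)
d=snap('side');cv2.imwrite('pics/s8.png',d['img'])
np.savez('s8.npz',**d)
d=snap('scene');cv2.imwrite('pics/c8.png',d['img'])
np.savez('c8.npz',**d)
for n in 's8','c8': 
  i=cv2.imread(f'pics/{n}.png'); i=i[180:400,190:480]; cv2.imwrite(f'pics/{n}z.png',cv2.resize(i,(780,592),interpolation=cv2.INTER_CUBIC))
"
```

```text
clock: 9.8
tool_pos: [429.9, 346.3, 192.8]
eef_rot: [[0.985, -0.17, -0.002], [-0.17, -0.985, 0.002], [-0.002, -0.002, -1.0]]
force: [-1.1, 0.1, -5.5]
opening: 0.41
pos [429.4 346.  191.6] yaw -9.78 shift [6.791 7.488 0.361] rz -2.172 tilt [-0.0035  0.0009] F [ 1.5 -1.  -5.8] op 0.408
```

View pics/w8.png

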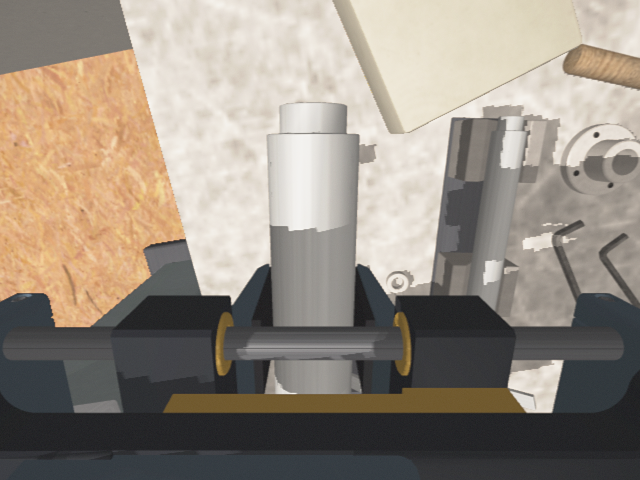

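View pics/s8z.png

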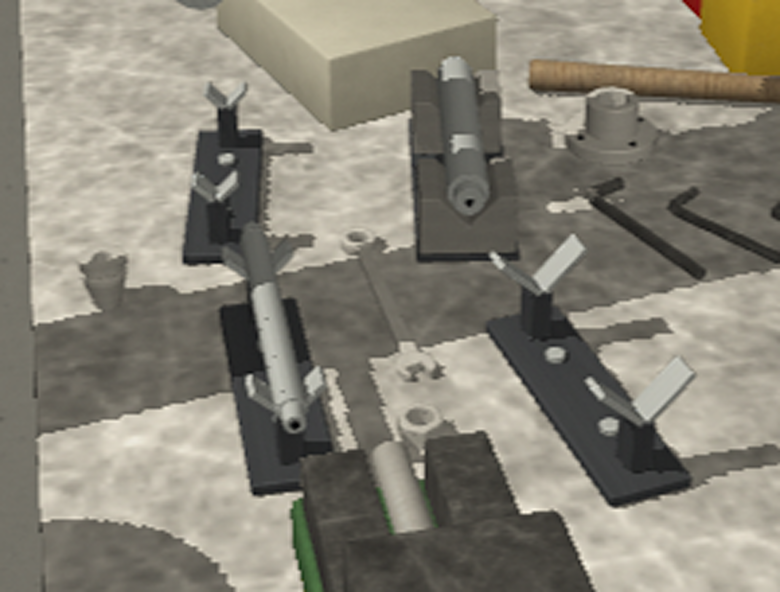

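```bash
python3 -c "
import cv2,numpy as np
a=cv2.imread('pics/w3.png')[90:260,250:370];b=cv2.imread('pics/wrist4.png')[90:260,250:370]
cv2.imwrite('pics/z34.png',np.hstack([cv2.resize(x,(396,561),interpolation=cv2.INTER_CUBIC) for x in(a,b)]))
"
```

```text
(no output)
```

View pics/z34.png

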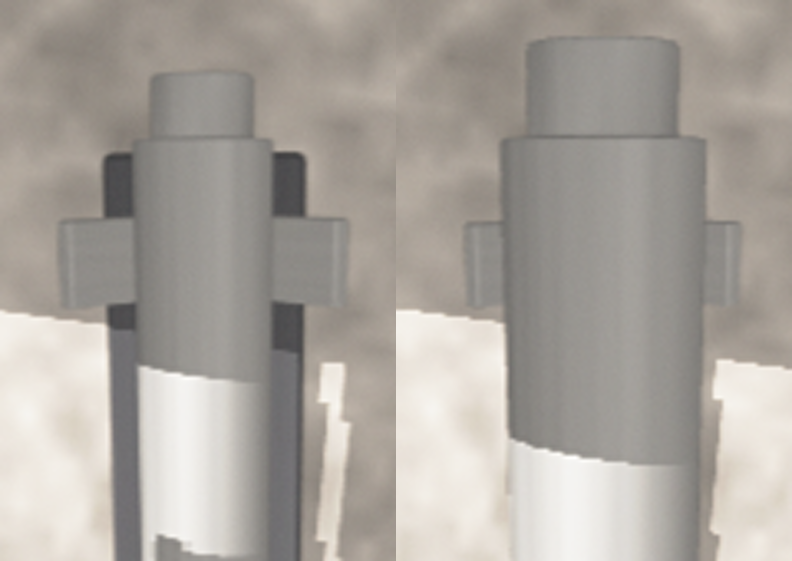

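```bash
python3 -c "
from h import *
for nm,dx,pts in [('w3',0,[(59,219),(348,219),(344,305),(66,306)]),('w4',396,[(465,223),(741,222),(736,304),(471,306)])]:
  d=dict(np.load(nm+'.npz'))
  Q=[onz(d,250+(u-dx)/3.3,90+v/3.3,64) for u,v in pts]
  print(nm,np.round(Q,1).tolist(), np.linalg.norm(Q[0]-Q[1]),np.linalg.norm(Q[1]-Q[2]))
  m=np.mean(Q,axis=0);D=np.array([-.131,.991,0]);print('V mid',m,'centre',m-60*D)
d=dict(np.load('w3.npz'))
c=[onz(d,250+u/3.3,90+v/3.3,8) for u,v in [(103,154),(305,153)]];m=np.mean(c,axis=0);print(c,m-80*D)
e=[onz(d,250+u/3.3,90+v/3.3,8) for u,v in [(107,325),(305,325)]];print('barmid at',np.mean(e,axis=0))
s=dict(np.load('s8.npz'))
k=290/780
for z,p in [(8,[(488,322),(573,318),(690,480),(612,496)])]:
  C=[onz(s,190+u*k,180+v*k,z) for u,v in p];print(np.round(C,1).tolist(),np.mean(C,axis=0))
"
```

```text
w3 [[557.0, 153.3, 64.0], [608.8, 160.0, 64.0], [610.6, 144.7, 64.0], [559.8, 137.9, 64.0]] 52.22490460380195 15.44074867683754
V mid [584.05309862 148.96816825  64.        ] centre [591.91309862  89.50816825  64.        ]
w4 [[556.7, 152.9, 64.0], [608.6, 160.0, 64.0], [610.1, 144.6, 64.0], [559.4, 137.5, 64.0]] 52.34222636484094 15.450178729344579
V mid [583.68173916 148.74097115  64.        ] centre [591.54173916  89.28097115  64.        ]
[array([558.9450024 , 165.11293674,   8.        ]), array([603.65273906, 171.15778533,   8.        ])] [591.77887073  88.85536104   8.        ]
barmid at [586.67543383 130.27982712   8.        ]
[[559.7, 161.2, 8.0], [608.3, 154.1, 8.0], [622.6, 9.7, 8.0], [580.8, 7.0, 8.0]] [592.85721279  82.98268866   8.        ]
```

```bash
python3 -c "
from h import *
d=dict(np.load('w8.npz'));D=np.array([.17,.985,0])
p=onz(d,313.5,134,192.5+.7+19);print(p-79*D)
plan((591.7,89.3,160),7.6)"
python3 -m creep '[{"dx":0.6,"dy":0.7,"dz":0,"rx":0,"ry":0,"rz":-0.2,"grip":1},{"dx":1.5,"dy":1.6,"dz":0,"rx":0,"ry":0,"rz":-0.5,"grip":1},{"dx":2.6,"dy":2.8,"dz":0,"rx":0,"ry":0,"rz":-0.9,"grip":1},{"dx":3.6,"dy":3.9,"dz":0,"rx":0,"ry":0,"rz":-1.2,"grip":1},{"dx":4.6,"dy":5,"dz":0.2,"rx":0,"ry":0,"rz":-1.6,"grip":1},{"dx":5.6,"dy":6.1,"dz":0.5,"rx":0,"ry":0,"rz":-1.9,"grip":1},{"dx":6.4,"dy":7,"dz":0.8,"rx":0,"ry":0,"rz":-2.17,"grip":1},{"dx":6.78,"dy":7.5,"dz":1,"rx":0,"ry":0,"rz":-2.17,"grip":1}]'
python3 -c "
from h import *
plan((591.7,89.3,66.2),7.6)
d=snap('wrist');cv2.imwrite('pics/w9.png',d['img'])
np.savez('w9.npz',**d)
plan((591.7,89.3,66.2),7.6)"
```

```text
[431.03089486 345.8598503  212.2       ]
pos [429.  345.7 190.8] yaw -9.78 shift [6.802 7.502 0.999] rz -2.172 tilt [-0.0052 -0.0002] F [-0.5  0.5 -5.4] op 0.414
clock: 10.75
tool_pos: [591.7, 86.8, 157.7]
eef_rot: [[0.991, 0.131, -0.007], [0.131, -0.991, -0.001], [-0.007, -0.0, -1.0]]
force: [0.6, 1.0, -5.1]
opening: 0.405
pos [591.7  86.8 157.7] yaw 7.54 shift [ 0.034 -0.083  3.051] rz -0.007 tilt [-0.0073 -0.0007] F [ 0.6  1.  -5.1] op 0.405
pos [592.   85.4 157. ] yaw 7.43 shift [ 0.031 -0.13   3.028] rz -0.021 tilt [-0.0079 -0.0013] F [ 0.7 -4.6 -6.2] op 0.404
```

View pics/w9.png

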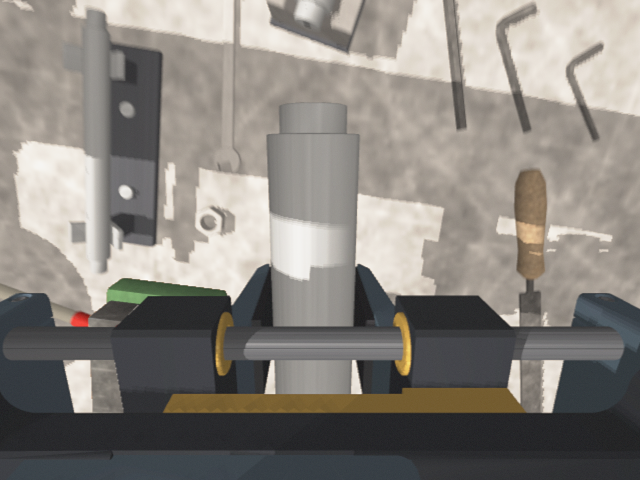

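```bash
python3 -m creep '[{"dx":0,"dy":-0.1,"dz":0.5,"rx":0,"ry":0.05,"rz":-0.02,"grip":1},{"dx":0.02,"dy":-0.13,"dz":1.2,"rx":0,"ry":0.05,"rz":-0.02,"grip":1},{"dx":0.02,"dy":-0.13,"dz":1.8,"rx":0,"ry":0.05,"rz":-0.02,"grip":1},{"dx":0.02,"dy":-0.13,"dz":2,"rx":0,"ry":0.05,"rz":-0.02,"grip":1},{"dx":0.02,"dy":-0.13,"dz":2,"rx":0,"ry":0.05,"rz":-0.02,"grip":1}]'
python3 -c "
from h import *
plan((591.7,89.3,66.2),7.6)
d=snap('wrist');cv2.imwrite('pics/w10.png',d['img'][60:300,200:420].repeat(2,0).repeat(2,1))
np.savez('w10.npz',**d)
plan((591.7,89.3,66.2),7.6)"
```

```text
clock: 11.3
tool_pos: [590.7, 89.6, 95.9]
eef_rot: [[0.991, 0.132, -0.003], [0.132, -0.991, -0.0], [-0.004, 0.0, -1.0]]
force: [-0.2, 0.5, -4.6]
opening: 0.41
pos [590.7  89.6  95.9] yaw 7.6 shift [0.035 0.015 0.989] rz -0.0 tilt [-0.0035 -0.0005] F [-0.2  0.5 -4.6] op 0.41
pos [591.3  89.6  96.9] yaw 7.6 shift [0.013 0.011 1.022] rz -0.001 tilt [-0.0019 -0.0004] F [ 0.9  0.4 -4.5] op 0.407
```

View pics/w10.png

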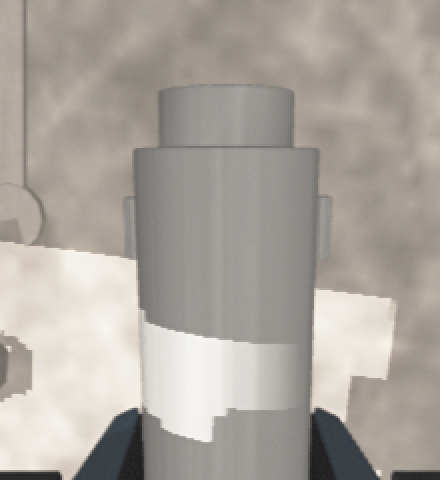

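```bash
python3 -c "
from h import *
d=dict(np.load('w10.npz'));D=np.array([-.131,.991,0])
for z in (64,):
  a=np.mean([onz(d,200+u/2,60+v/2,z) for u,v in[(124,197),(125,258),(332,196),(330,257)]],axis=0);print('Vmid',a,a-60*D)
p=onz(d,200+227/2,60+149/2,116.5);print('shaft',p-79*D)"
python3 -m creep '[{"dx":0.01,"dy":0.01,"dz":0.5,"rx":0,"ry":0,"rz":0,"grip":1},{"dx":0.01,"dy":0.01,"dz":0.8,"rx":0,"ry":0,"rz":0,"grip":1},{"dx":0.01,"dy":0.01,"dz":0.95,"rx":0,"ry":0,"rz":0,"grip":1},{"dx":0.01,"dy":0.01,"dz":1.03,"rx":0,"ry":0,"rz":0,"grip":1},{"dx":0.01,"dy":0.01,"dz":1.03,"rx":0,"ry":0,"rz":0,"grip":1}]'
```

```text
Vmid [583.85109315 148.86681262  64.        ] [591.71109315  89.40681262  64.        ]
shaft [591.62787995  89.05707861 116.5       ]
clock: 11.85
tool_pos: [591.4, 89.4, 66.8]
eef_rot: [[0.991, 0.132, -0.002], [0.132, -0.991, -0.0], [-0.002, 0.0, -1.0]]
force: [-4.7, -0.3, 4.9]
opening: 0.411
```

Seated: the vertical force went from −4.6 to +4.9 N, with centre error below 0.5 mm. Releasing.

```bash
python3 -m creep '[{"dx":0,"dy":0,"dz":0,"rx":0,"ry":0,"rz":0,"grip":-0.3},{"dx":0,"dy":0,"dz":0,"rx":0,"ry":0,"rz":0,"grip":-0.3},{"dx":0,"dy":0,"dz":0,"rx":0,"ry":0,"rz":0,"grip":-0.3},{"dx":0,"dy":0,"dz":0,"rx":0,"ry":0,"rz":0,"grip":-0.3},{"dx":0,"dy":0,"dz":-0.7,"rx":0,"ry":0,"rz":0,"grip":-0.5},{"dx":0,"dy":0,"dz":-2,"rx":0,"ry":0,"rz":0,"grip":-0.7},{"dx":0,"dy":0,"dz":-3.3,"rx":0,"ry":0,"rz":0,"grip":-1},{"dx":0,"dy":0,"dz":-3.3,"rx":0,"ry":0,"rz":0,"grip":-1}]'
python3 -c "
from h import *
d=snap('wrist');cv2.imwrite('pics/w11.png',d['img'])
np.savez('w11.npz',**d)
plan((430,135,150),2)"
```

```text
clock: 12.65
tool_pos: [594.2, 89.6, 170.8]
eef_rot: [[0.991, 0.132, 0.006], [0.132, -0.991, -0.0], [0.006, 0.001, -1.0]]
force: [0.2, 0.8, -0.5]
opening: 0.968
pos [593.   89.5 168.3] yaw 7.6 shift [-5.188 -2.223  0.594] rz 0.7 tilt [ 0.0028 -0.0001] F [-0.8 -0.  -0.4] op 0.988
```

View pics/w11.png

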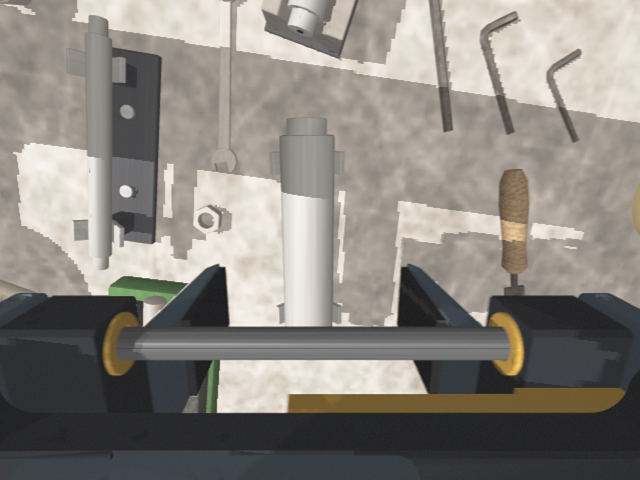

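```bash
python3 -c "
from h import *
d=dict(np.load('w11.npz'))
a,b=onz(d,98,34,51),onz(d,100,256,51);print(a,b,np.linalg.norm(a-b),(a+b)/2,np.degrees(np.arctan2(-(a-b)[0],(a-b)[1])))
i=cv2.imread('pics/w11.png')[0:280,50:190];cv2.imwrite('pics/w11z.png',cv2.resize(i,(300,600),interpolation=cv2.INTER_CUBIC))
"
```

```text
[432.34963483 214.04268371  51.        ] [428.98621277  54.0832324   51.        ] 159.99480826188588 [430.6679238  134.06295806  51.        ] -1.204564621014124
```

View pics/w11z.png

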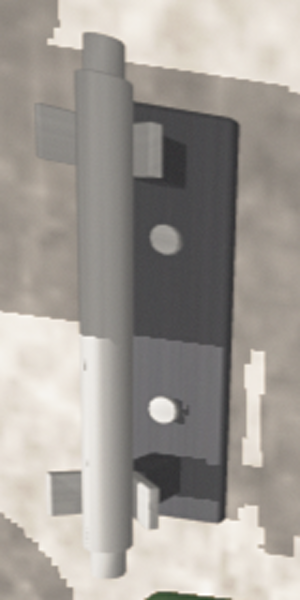

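```bash
python3 -c "
from h import *
plan((430.7,134.3,130),-1.2)"
python3 -m creep '[{"dx":-1,"dy":-0.4,"dz":0,"rx":0,"ry":0,"rz":0.2,"grip":-1},{"dx":-2.4,"dy":-1,"dz":0.2,"rx":0,"ry":0,"rz":0.5,"grip":-1},{"dx":-3.8,"dy":-1.6,"dz":0.6,"rx":0,"ry":0,"rz":0.8,"grip":-1},{"dx":-5.15,"dy":-2.2,"dz":1.2,"rx":0,"ry":0,"rz":1.1,"grip":-1},{"dx":-5.15,"dy":-2.2,"dz":1.2,"rx":0,"ry":0,"rz":1.1,"grip":-1},{"dx":-5.15,"dy":-2.2,"dz":1.2,"rx":0,"ry":0,"rz":1.1,"grip":-1},{"dx":-5.15,"dy":-2.2,"dz":1.2,"rx":0,"ry":0,"rz":1.1,"grip":-1}]'
python3 -c "
from h import *
plan((430.7,134.3,49.3),-1.2)
d=snap('wrist');cv2.imwrite('pics/w12.png',d['img'])
np.savez('w12.npz',**d)
plan((430.7,134.3,49.3),-1.2)"
```

```text
pos [593.   89.5 168.3] yaw 7.6 shift [-5.17  -2.197  1.261] rz 1.1 tilt [ 0.0028 -0.0001] F [-0.8 -0.  -0.4] op 0.988
clock: 13.4
tool_pos: [432.5, 134.5, 131.8]
eef_rot: [[1.0, -0.021, 0.004], [-0.021, -1.0, -0.0], [0.004, 0.0, -1.0]]
force: [0.1, 0.0, -0.1]
opening: 0.998
pos [432.5 134.5 131.8] yaw -1.18 shift [-0.07   0.006  2.749] rz 0.002 tilt [ 0.0037 -0.0001] F [ 0.1  0.  -0.1] op 0.998
pos [432.7 134.4 131.9] yaw -1.21 shift [-0.078  0.004  2.752] rz -0.001 tilt [ 0.004 -0.   ] F [-0.2 -0.2  0.3] op 1.001
```

View pics/w12.png

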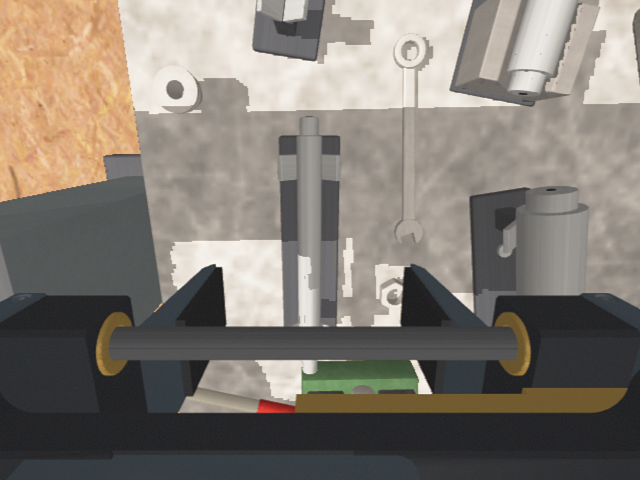

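```bash
python3 -c "
import cv2
i=cv2.imread('pics/w12.png')[105:330,250:370];cv2.imwrite('pics/w12z.png',cv2.resize(i,None,fx=2.6,fy=2.6,interpolation=cv2.INTER_CUBIC))"
```

```text
(no output)
```

View pics/w12z.png

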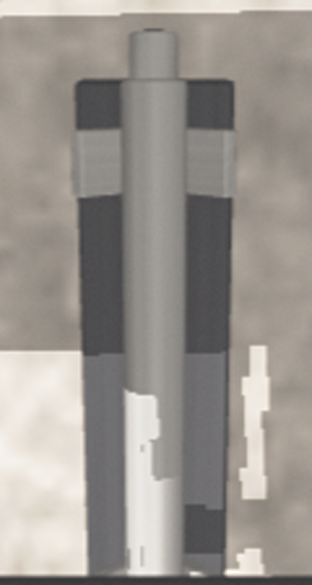

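```bash
python3 -c "
from h import *
d=dict(np.load('w12.npz'))
f=lambda u,v,z:onz(d,250+u/2.6,105+v/2.6,z)
D=np.array([.021,1,0])
print('axis',f(153.5,100,51),f(154.5,380,51),f(154.8,500,51))
p=f(153.5,80,59);print('shaft centre',p-79*D)
V=[f(75,130,57.5),f(234,129,57.5),f(233,196,57.5),f(76,197,57.5)];print(np.round(V,1).tolist());m=np.mean(V,axis=0);print('mid stand',m-60*D,np.linalg.norm(V[0]-V[1]))
B=(f(76,81,8)+f(233,80,8))/2;print('bar',f(76,81,8),f(233,80,8),B-80*D)
print(f(85,500,8),f(229,500,8))
# narrow stand near end & others
plan((430.7,134.3,49.3),-1.2)
"
```

```text
axis [432.75278061 208.41895704  51.        ] [431.30976382 137.34450117  51.        ] [430.57679612 102.97355727  51.        ]
shaft centre [431.25184545 134.01365201  59.        ]
[[414.0, 202.0, 57.5], [451.7, 201.5, 57.5], [451.5, 185.7, 57.5], [413.5, 186.3, 57.5]]
mid stand [431.42554588 133.85392945  57.5       ] 37.7542483332978
bar [410.53615975 213.52986853   8.        ] [455.26381191 212.86054815   8.        ] [431.21998583 133.19520834   8.        ]
[407.35659209  83.60674661   8.        ] [453.89710122  82.53537946   8.        ]
pos [432.7 134.4 131.9] yaw -1.21 shift [-0.078  0.004  2.752] rz -0.001 tilt [ 0.004 -0.   ] F [-0.2 -0.2  0.3] op 1.001
```

```bash
python3 -m creep '[{"dx":-0.04,"dy":0.01,"dz":1,"rx":0,"ry":-0.03,"rz":0,"grip":-1},{"dx":-0.04,"dy":0.01,"dz":2,"rx":0,"ry":-0.03,"rz":0,"grip":-1},{"dx":-0.04,"dy":0.01,"dz":2.74,"rx":0,"ry":-0.03,"rz":0,"grip":-1},{"dx":-0.04,"dy":0.01,"dz":2.74,"rx":0,"ry":-0.03,"rz":0,"grip":-0.5},{"dx":-0.04,"dy":0.01,"dz":2.74,"rx":0,"ry":-0.03,"rz":0,"grip":0},{"dx":-0.04,"dy":0.01,"dz":2.74,"rx":0,"ry":-0.03,"rz":0,"grip":0.4},{"dx":-0.04,"dy":0.01,"dz":2.74,"rx":0,"ry":-0.03,"rz":0,"grip":0.4},{"dx":-0.04,"dy":0.01,"dz":2.74,"rx":0,"ry":-0.03,"rz":0,"grip":0.4}]'
python3 -c "
from h import *
plan((431.3,134,50),-1.1)"
```

```text
clock: 14.25
tool_pos: [432.4, 134.2, 50.5]
eef_rot: [[1.0, -0.021, 0.001], [-0.021, -1.0, 0.0], [0.001, -0.0, -1.0]]
force: [0.1, -0.2, -0.3]
opening: 0.593
pos [432.4 134.2  50.5] yaw -1.2 shift [-0.035  0.007  0.015] rz -0.013 tilt [0.0013 0.0003] F [ 0.1 -0.2 -0.3] op 0.593
```

```bash
python3 -m creep '[{"dx":0,"dy":0,"dz":0,"rx":0,"ry":0,"rz":0,"grip":1},{"dx":0,"dy":0,"dz":0,"rx":0,"ry":0,"rz":0,"grip":1},{"dx":0,"dy":0,"dz":0,"rx":0,"ry":0,"rz":0,"grip":1},{"dx":0,"dy":0,"dz":0,"rx":0,"ry":0,"rz":0,"grip":1},{"dx":0,"dy":0,"dz":0,"rx":0,"ry":0,"rz":0,"grip":1},{"dx":0,"dy":0,"dz":0,"rx":0,"ry":0,"rz":0,"grip":1},{"dx":0,"dy":0,"dz":0,"rx":0,"ry":0,"rz":0,"grip":1},{"dx":0,"dy":0,"dz":0,"rx":0,"ry":0,"rz":0,"grip":1}]' 40
python3 -c "
from h import *
plan((431.3,134,50),-1.1)"
```

```text
clock: 15.05
tool_pos: [430.4, 134.1, 50.2]
eef_rot: [[1.0, -0.021, -0.002], [-0.021, -1.0, 0.0], [-0.002, 0.0, -1.0]]
force: [-9.4, 2.6, 5.9]
opening: 0.167
pos [430.4 134.1  50.2] yaw -1.21 shift [0.031 0.002 0.008] rz -0.014 tilt [-0.0023  0.    ] F [-9.4  2.6  5.9] op 0.167
```

```bash
python3 -m creep '[{"dx":0,"dy":0,"dz":-0.4,"rx":0,"ry":0,"rz":0,"grip":1},{"dx":0,"dy":0,"dz":-1.1,"rx":0,"ry":0,"rz":0,"grip":1},{"dx":0,"dy":0,"dz":-2,"rx":0,"ry":0,"rz":0,"grip":1},{"dx":0,"dy":0,"dz":-3,"rx":0,"ry":0,"rz":0,"grip":1},{"dx":0,"dy":0,"dz":-3.6,"rx":0,"ry":0,"rz":0,"grip":1},{"dx":0,"dy":0,"dz":-3.6,"rx":0,"ry":0,"rz":0,"grip":1},{"dx":0,"dy":0,"dz":-3.6,"rx":0,"ry":0,"rz":0,"grip":1}]'
python3 -c "
from h import *
d=snap('wrist');cv2.imwrite('pics/w13.png',d['img'])
np.savez('w13.npz',**d)
plan((431.2,346.2,150),-9.8)"
```

```text
clock: 15.75
tool_pos: [430.4, 134.0, 157.9]
eef_rot: [[1.0, -0.021, -0.002], [-0.021, -1.0, 0.0], [-0.002, 0.0, -1.0]]
force: [-0.2, 0.6, -2.2]
opening: 0.166
pos [430.1 134.  157.4] yaw -1.22 shift [-0.112 -7.073  0.247] rz 1.073 tilt [-0.0034 -0.0002] F [-0.1 -0.4 -1.7] op 0.169
```

View pics/w13.png

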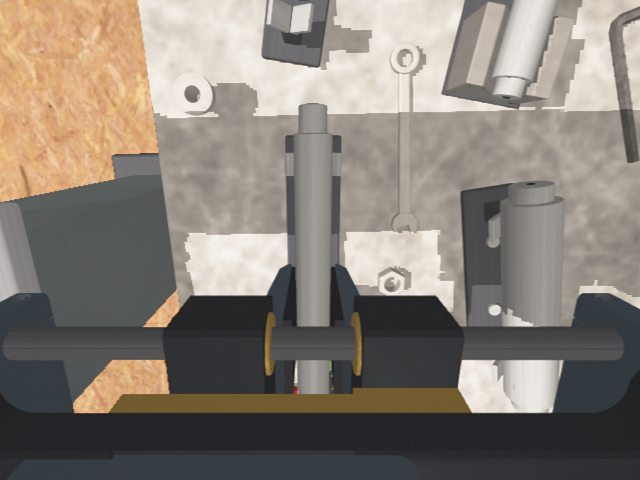

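The thin shaft is gripped and straight (centre column 313). I'll carry it above the narrow stand.

```bash
python3 -m creep '[{"dx":0,"dy":-0.8,"dz":0,"rx":0,"ry":0.03,"rz":0.1,"grip":1},{"dx":0,"dy":-2,"dz":0,"rx":0,"ry":0.03,"rz":0.3,"grip":1},{"dx":-0.1,"dy":-3.4,"dz":0,"rx":0,"ry":0.03,"rz":0.5,"grip":1},{"dx":-0.1,"dy":-4.8,"dz":0,"rx":0,"ry":0.03,"rz":0.7,"grip":1},{"dx":-0.1,"dy":-6.1,"dz":0.1,"rx":0,"ry":0.03,"rz":0.9,"grip":1},{"dx":-0.1,"dy":-6.9,"dz":0.2,"rx":0,"ry":0.03,"rz":1.07,"grip":1},{"dx":-0.1,"dy":-7.07,"dz":0.2,"rx":0,"ry":0.03,"rz":1.07,"grip":1},{"dx":-0.1,"dy":-7.07,"dz":0.2,"rx":0,"ry":0.03,"rz":1.07,"grip":1}]'
python3 -c "
from h import *
d=snap('wrist');plan((431.2,346.2,50),-9.8)
d=snap('wrist');cv2.imwrite('pics/w14.png',d['img'])
np.savez('w14.npz',**d)
cv2.imwrite('pics/w14z.png',cv2.resize(d['img'][90:300,240:390],None,fx=2.8,fy=2.8,interpolation=cv2.INTER_CUBIC))
plan((431.2,346.2,50),-9.8)"
```

```text
clock: 16.6
tool_pos: [430.8, 346.2, 150.0]
eef_rot: [[0.986, -0.168, -0.001], [-0.168, -0.986, -0.002], [-0.001, 0.002, -1.0]]
force: [0.2, -0.3, -2.1]
opening: 0.169
pos [431.  345.5 150.3] yaw -9.73 shift [ 0.006 -0.032  3.343] rz 0.009 tilt [-0.001  -0.0019] F [ 0.  -0.2 -2.5] op 0.169
pos [431.1 345.1 150.6] yaw -9.77 shift [-3.000e-03 -4.200e-02  3.353e+00] rz 0.004 tilt [-0.0007 -0.0017] F [ 0.  -0.5 -2.3] op 0.167
```

View pics/w14z.png

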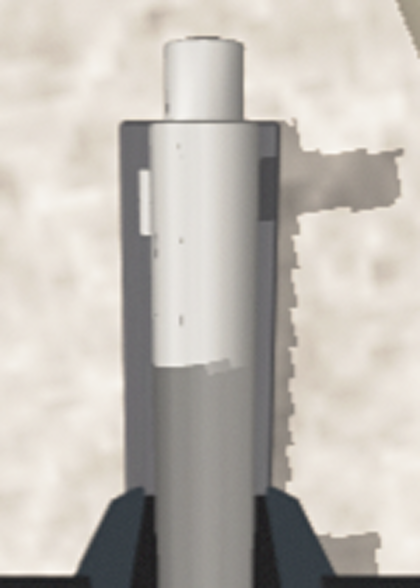

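```bash
python3 -c "
from h import *
d=dict(np.load('w14.npz'))
f=lambda u,v,z:onz(d,240+u/2.8,90+v/2.8,z)
D=np.array([.1685,.9857,0])
a,b,c,e=f(120,122,8),f(280,122,8),f(126,470,8),f(274,470,8)
print(a,b,np.linalg.norm(a-b),'far bar mid',(a+b)/2,'centre',(a+b)/2-80*D)
g=(a+b)/2-(c+e)/2;print('bar dir',np.degrees(np.arctan2(g[0],g[1])),np.linalg.norm(c-e))
v=(f(139,170,52)+f(139,235,52))/2;print('V left edge mid',v, 'len',np.linalg.norm(f(139,170,52)-f(139,235,52)))
print('axis centre by V y:',v-60*D+13*np.array([.9857,-.1685,0]))
p=f(205,122,150.5+1+8);print('shaft centre',p-79*D)
q1,q2=f(204.5,160,151.5),f(205.5,450,151.5);g=q1-q2;print('shaft dir',np.degrees(np.arctan2(g[0],g[1])))
# perpendicular distances
n=np.array([.9857,-.1685,0]);print('perp: bar',((a+b)/2)@n,((c+e)/2)@n,'shaft',q1@n,q2@n)
"
```

```text
[422.13218444 428.67062917   8.        ] [466.53051737 421.040224     8.        ] 45.049251379068714 far bar mid [444.33135091 424.85542659   8.        ] centre [430.85135091 345.99942659   8.        ]
bar dir 9.813332123436373 45.88627662506607
V left edge mid [426.47067248 408.24858462  52.        ] len 15.585751643522686
axis centre by V y: [429.17477248 346.91608462  52.        ]
shaft centre [432.02959052 345.28781753 159.5       ]
shaft dir 9.538083006435215
perp: bar 366.3892732084997 366.1859809588772 shaft 367.60081900349866 367.7273219585121
```

```bash
python3 -m creep '[{"dx":-0.02,"dy":-0.03,"dz":0.7,"rx":0,"ry":0,"rz":0,"grip":1},{"dx":-0.04,"dy":-0.03,"dz":1.5,"rx":0,"ry":0,"rz":0,"grip":1},{"dx":-0.04,"dy":-0.03,"dz":2.1,"rx":0,"ry":0,"rz":0,"grip":1},{"dx":-0.04,"dy":-0.03,"dz":2.4,"rx":0,"ry":0,"rz":0,"grip":1},{"dx":-0.04,"dy":-0.03,"dz":2.4,"rx":0,"ry":0,"rz":0,"grip":1}]'
python3 -c "
from h import *
plan((431.2,346.2,50),-9.8)
d=snap('wrist')
np.savez('w15.npz',**d)
cv2.imwrite('pics/w15z.png',cv2.resize(d['img'][90:300,240:390],None,fx=2.8,fy=2.8,interpolation=cv2.INTER_CUBIC))
plan((431.2,346.2,50),-9.8)"
```

```text
clock: 17.2
tool_pos: [429.7, 344.9, 77.8]
eef_rot: [[0.985, -0.171, -0.002], [-0.171, -0.985, -0.003], [-0.002, 0.003, -1.0]]
force: [-0.0, -0.2, -1.7]
opening: 0.165
pos [429.7 344.9  77.8] yaw -9.82 shift [ 0.045 -0.053  0.925] rz -0.002 tilt [-0.0025 -0.0029] F [-0.  -0.2 -1.7] op 0.165
pos [430.1 345.4  78.6] yaw -9.8 shift [ 0.032 -0.035  0.954] rz -0.001 tilt [-0.0013 -0.0022] F [-0.4 -0.4 -1.4] op 0.168
```

View pics/w15z.png

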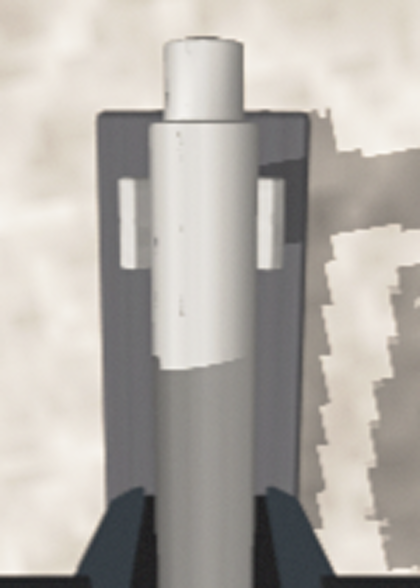

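```bash
python3 -c "
from h import *
d=dict(np.load('w15.npz'))
f=lambda u,v,z:onz(d,240+u/2.8,90+v/2.8,z)
D=np.array([.1702,.9854,0]);n=np.array([.9854,-.1702,0])
for u in(119,136,271,284): print(u,f(u,225,52)@n)
a,b=f(98,113,8),f(309,113,8);c,e=f(107,470,8),f(298,470,8)
print('bar',a@n,b@n,(a+b)@n/2,(c+e)@n/2,'cent',(a+b)/2-80*D)
V=[(f(119,179,52)+f(284,179,52))/2,(f(119,269,52)+f(283,269,52))/2];print('V', [x@D for x in V],np.mean(V,axis=0)-60*D, (np.mean(V,axis=0)-60*D)@D)
q1,q2=f(203.5,140,79),f(205,450,79);print('shaft',q1@n,q2@n)
p=f(203.5,123,78.6+1+8);print('shaft centre',p-79*D,(p-79*D)@D)
"
```

```text
119 350.6756957986702
136 353.6595606875884
271 377.3497751686232
284 379.6305692120222
bar 343.07117071141397 387.8055323740551 365.4383515427345 365.1316017634654 cent [430.66606798 346.29842449   8.        ]
V [np.float64(482.86926637692386), np.float64(467.32212339159685)] [430.43583515 346.90140424  52.        ] 415.0968228842603
shaft 365.56933767795255 365.7644971794566
shaft centre [430.53252643 344.64925672  87.6       ] 412.8940135727827
```

```bash
python3 -m creep '[{"dx":-0.01,"dy":-0.06,"dz":0.2,"rx":0,"ry":0,"rz":0,"grip":1},{"dx":-0.01,"dy":-0.06,"dz":0.5,"rx":0,"ry":0,"rz":0,"grip":1},{"dx":-0.01,"dy":-0.06,"dz":0.75,"rx":0,"ry":0,"rz":0,"grip":1},{"dx":-0.01,"dy":-0.06,"dz":0.88,"rx":0,"ry":0,"rz":0,"grip":1},{"dx":-0.01,"dy":-0.06,"dz":0.95,"rx":0,"ry":0,"rz":0,"grip":1},{"dx":-0.01,"dy":-0.06,"dz":0.95,"rx":0,"ry":0,"rz":0,"grip":1}]'
python3 -c "
from h import *
plan((431.2,346.2,50),-9.8)
d=snap('wrist')
np.savez('w16.npz',**d)
cv2.imwrite('pics/w16z.png',cv2.resize(d['img'][90:300,240:390],None,fx=2.8,fy=2.8,interpolation=cv2.INTER_CUBIC))
plan((431.2,346.2,50),-9.8)"
```

```text
clock: 17.85
tool_pos: [429.5, 347.2, 50.4]
eef_rot: [[0.985, -0.17, -0.002], [-0.17, -0.985, -0.002], [-0.002, 0.003, -1.0]]
force: [-5.5, -0.4, 9.3]
opening: 0.163
pos [429.5 347.2  50.4] yaw -9.8 shift [0.062 0.022 0.015] rz -0.001 tilt [-0.0021 -0.0023] F [-5.5 -0.4  9.3] op 0.163
pos [429.4 347.1  50.4] yaw -9.8 shift [0.064 0.021 0.014] rz -0.001 tilt [-0.0022 -0.0023] F [-6.3 -1.2 10.6] op 0.167
```

View pics/w16z.png

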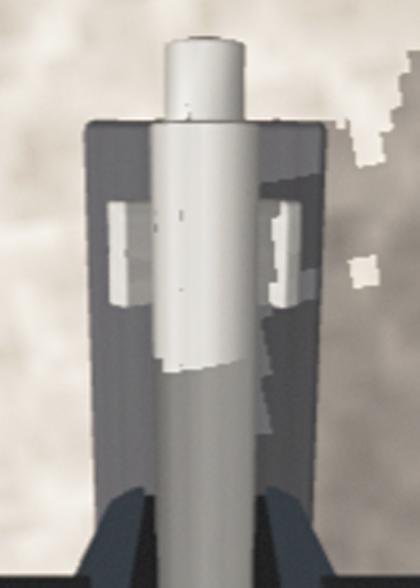

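```bash
python3 -c "
from h import *
d=dict(np.load('w16.npz'))
f=lambda u,v,z:onz(d,240+u/2.8,90+v/2.8,z)
D=np.array([.1702,.9854,0]);n=np.array([.9854,-.1702,0])
V=[f(109,202,52),f(301,202,52),f(300,306,52),f(110,306,52)];m=np.mean(V,axis=0);print('V',m@n,m@D-60)
p=f(204,122.5,59.3);print('shaft',p@n,p@D-79)
"
python3 -m creep '[{"dx":0,"dy":0,"dz":0,"rx":0,"ry":0,"rz":0,"grip":0.1},{"dx":0,"dy":0,"dz":0,"rx":0,"ry":0,"rz":0,"grip":0.1},{"dx":0,"dy":0,"dz":0,"rx":0,"ry":0,"rz":0,"grip":0.1},{"dx":0,"dy":0,"dz":0,"rx":0,"ry":0,"rz":0,"grip":0.1},{"dx":0,"dy":0,"dz":-0.7,"rx":0,"ry":0,"rz":0,"grip":-0.2},{"dx":0,"dy":0,"dz":-2,"rx":0,"ry":0,"rz":0,"grip":-0.5},{"dx":0,"dy":0,"dz":-3.5,"rx":0,"ry":0,"rz":0,"grip":-1},{"dx":0,"dy":0,"dz":-3.5,"rx":0,"ry":0,"rz":0,"grip":-1}]'
python3 -c "
from h import *
d=snap('wrist');cv2.imwrite('pics/w17.png',d['img'])
np.savez('w17.npz',**d)
plan((585.3,324.7,150),-10.6)"
```

```text
V 365.19617189575865 415.17526750371735
shaft 365.06594262693835 415.11964912559347
clock: 18.7
tool_pos: [432.0, 348.9, 160.5]
eef_rot: [[0.985, -0.17, 0.005], [-0.17, -0.985, 0.002], [0.004, -0.003, -1.0]]
force: [0.3, 0.3, -0.6]
opening: 0.763
pos [431.1 348.3 158.1] yaw -9.81 shift [ 5.198 -0.101  0.282] rz 0.099 tilt [0.0024 0.0006] F [ 0.6  0.4 -0.7] op 0.812
```

View pics/w17.png

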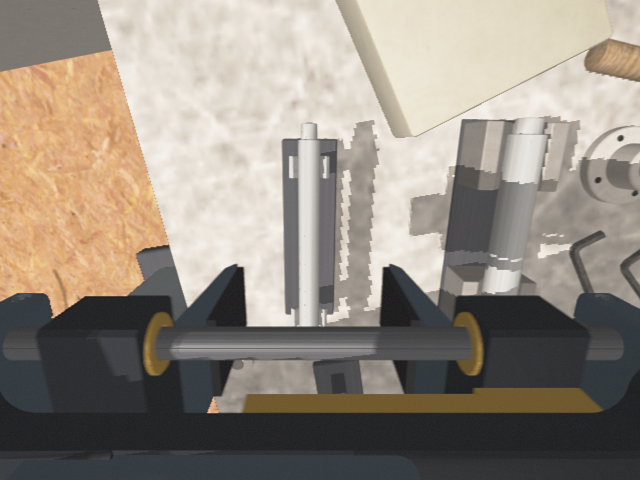

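The thin shaft is seated on the narrow stand, with both V offsets under 0.2 mm just before release. Next, the medium shaft.

```bash
python3 -m creep '[{"dx":1,"dy":0,"dz":0,"rx":0,"ry":0,"rz":0.05,"grip":-1},{"dx":2.4,"dy":0,"dz":0,"rx":0,"ry":0,"rz":0.1,"grip":-1},{"dx":3.9,"dy":-0.1,"dz":0.4,"rx":0,"ry":0,"rz":0.1,"grip":-1},{"dx":5.2,"dy":-0.1,"dz":1,"rx":0,"ry":0,"rz":0.1,"grip":-1},{"dx":5.2,"dy":-0.1,"dz":1.3,"rx":0,"ry":0,"rz":0.1,"grip":-1},{"dx":5.2,"dy":-0.1,"dz":1.3,"rx":0,"ry":0,"rz":0.1,"grip":-1},{"dx":5.2,"dy":-0.1,"dz":1.3,"rx":0,"ry":0,"rz":0.1,"grip":-1}]'
python3 -c "
from h import *
plan((585.3,324.7,43),-10.6)
d=snap('wrist');cv2.imwrite('pics/w18.png',d['img'])
np.savez('w18.npz',**d)
plan((585.3,324.7,43),-10.6)"
```

```text
clock: 19.45
tool_pos: [584.2, 324.7, 118.9]
eef_rot: [[0.983, -0.184, 0.001], [-0.184, -0.983, -0.0], [0.001, -0.0, -1.0]]
force: [-0.2, 1.4, 0.9]
opening: 0.998
pos [584.2 324.7 118.9] yaw -10.59 shift [ 0.033 -0.007  2.529] rz 0.001 tilt [ 0.0006 -0.    ] F [-0.2  1.4  0.9] op 0.998
pos [584.4 325.  119.5] yaw -10.57 shift [0.027 0.005 2.552] rz 0.004 tilt [0.0016 0.0004] F [ 0.6 -0.1  0.4] op 1.001
```

View pics/w18.png

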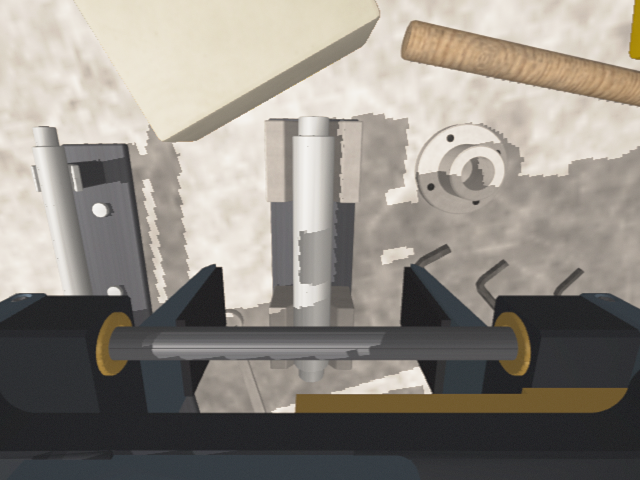

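```bash
python3 -c "
from h import *
d=dict(np.load('w18.npz'));D=np.array([.184,.983,0]);n=np.array([.983,-.184,0])
p=onz(d,314,135,57);print('shaft centre',p-79*D)
print('perp',onz(d,314.5,150,44)@n,onz(d,313,300,44)@n,'tcp perp',np.array([584.4,325,0])@n)
"
python3 -m creep '[{"dx":0.01,"dy":0,"dz":1,"rx":0,"ry":0,"rz":0,"grip":-1},{"dx":0.01,"dy":0,"dz":2,"rx":0,"ry":0,"rz":0,"grip":-1},{"dx":0.01,"dy":0,"dz":2.53,"rx":0,"ry":0,"rz":0,"grip":-0.8},{"dx":0.01,"dy":0,"dz":2.53,"rx":0,"ry":0,"rz":0,"grip":-0.3},{"dx":0.01,"dy":0,"dz":2.53,"rx":0,"ry":0,"rz":0,"grip":0.2},{"dx":0.01,"dy":0,"dz":2.53,"rx":0,"ry":0,"rz":0,"grip":0.2},{"dx":0.01,"dy":0,"dz":2.53,"rx":0,"ry":0,"rz":0,"grip":0.2},{"dx":0.01,"dy":0,"dz":2.53,"rx":0,"ry":0,"rz":0,"grip":0.2}]'
```

```text
shaft centre [585.87231735 324.42889616  57.        ]
perp 516.5865606074767 515.6530773482027 tcp perp 514.6652
clock: 20.3
tool_pos: [585.3, 325.1, 44.5]
eef_rot: [[0.983, -0.183, 0.003], [-0.183, -0.983, 0.001], [0.003, -0.001, -1.0]]
force: [-0.4, 0.5, -0.4]
opening: 0.504
```

```bash
python3 -m creep '[{"dx":0,"dy":0,"dz":0,"rx":0,"ry":0,"rz":0,"grip":1},{"dx":0,"dy":0,"dz":0,"rx":0,"ry":0,"rz":0,"grip":1},{"dx":0,"dy":0,"dz":0,"rx":0,"ry":0,"rz":0,"grip":1},{"dx":0,"dy":0,"dz":0,"rx":0,"ry":0,"rz":0,"grip":1},{"dx":0,"dy":0,"dz":0,"rx":0,"ry":0,"rz":0,"grip":1},{"dx":0,"dy":0,"dz":0,"rx":0,"ry":0,"rz":0,"grip":1},{"dx":0,"dy":0,"dz":0,"rx":0,"ry":0,"rz":0,"grip":1}]' 40
python3 -c "
from h import *
plan((431.3,133.6,150),-1.1)"
```

```text
clock: 21.0
tool_pos: [583.9, 325.3, 44.6]
eef_rot: [[0.983, -0.184, 0.0], [-0.184, -0.983, 0.001], [0.0, -0.001, -1.0]]
force: [-9.1, 2.9, 6.6]
opening: 0.281
pos [583.9 325.3  44.6] yaw -10.59 shift [-3.824  7.213 -3.521] rz -1.186 tilt [0.0004 0.001 ] F [-9.1  2.9  6.6] op 0.281
```

```bash
python3 -m creep '[{"dx":0,"dy":0,"dz":-0.4,"rx":0,"ry":0,"rz":0,"grip":1},{"dx":0,"dy":0,"dz":-1.1,"rx":0,"ry":0,"rz":0,"grip":1},{"dx":0,"dy":0,"dz":-2,"rx":0,"ry":0,"rz":0,"grip":1},{"dx":0,"dy":0,"dz":-3,"rx":0,"ry":0,"rz":0,"grip":1},{"dx":0,"dy":0,"dz":-3.8,"rx":0,"ry":0,"rz":0,"grip":1},{"dx":0,"dy":0,"dz":-3.8,"rx":0,"ry":0,"rz":0,"grip":1},{"dx":0,"dy":0,"dz":-3.8,"rx":0,"ry":0,"rz":0,"grip":1}]'
python3 -c "
from h import *
d=snap('wrist');cv2.imwrite('pics/w19.png',d['img'])
np.savez('w19.npz',**d)
plan((431.3,133.6,120),-1.1)"
```

```text
clock: 21.7
tool_pos: [583.7, 325.1, 158.5]
eef_rot: [[0.983, -0.184, 0.001], [-0.184, -0.983, 0.001], [0.001, -0.001, -1.0]]
force: [0.6, 0.1, -4.3]
opening: 0.277
pos [583.2 324.9 157.5] yaw -10.59 shift [-3.806  7.199  1.254] rz -1.186 tilt [-0.0009  0.0004] F [ 0.2 -0.  -4.5] op 0.277
```

View pics/w19.png

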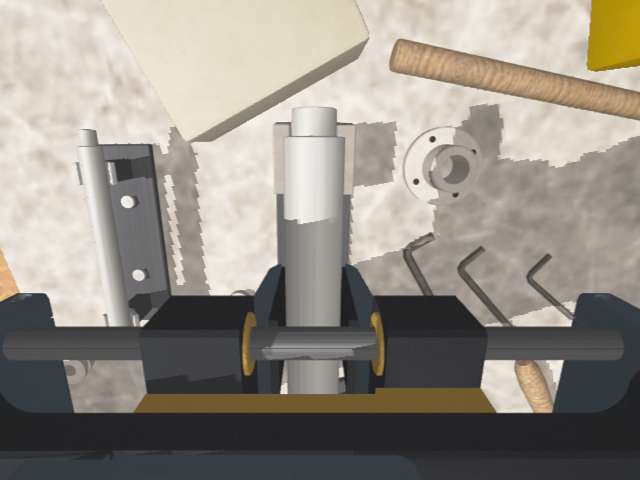

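```bash
python3 -c "
from h import *
d=dict(np.load('w12.npz'))
T=np.eye(4);T[:3,:3]=[[1,0,-.00116],[0,-1,0],[-.00116,0,-1]];T[:3,3]=[624.8,0.03,230.6]
# rel mount: reuse intrinsics
m=eyes.snapshot('wrist')['mount'];M=T@m;d0=dict(mtx=d['mtx'],xyz=M[:3,3],rotation=M[:3,:3])
for z in(0,30,60): print(z,'green',onz(d0,112,199,z).round(0),onz(d0,213,198,z).round(0),'jaw',onz(d0,150,206,z).round(0),'thin end',onz(d0,98,176,51).round(0))
"
```

```text
0 green [409.  15.   0.] [518.  16.   0.] jaw [449.   7.   0.] thin end [429.  44.  51.]
30 green [426.  19.  30.] [527.  20.  30.] jaw [463.  12.  30.] thin end [429.  44.  51.]
60 green [443.  24.  60.] [535.  25.  60.] jaw [477.  18.  60.] thin end [429.  44.  51.]
```

```bash
python3 -m creep '[{"dx":-0.4,"dy":0.8,"dz":0,"rx":0,"ry":0,"rz":-0.1,"grip":1},{"dx":-1,"dy":2,"dz":0,"rx":0,"ry":0,"rz":-0.3,"grip":1},{"dx":-1.7,"dy":3.3,"dz":0,"rx":0,"ry":0,"rz":-0.5,"grip":1},{"dx":-2.4,"dy":4.6,"dz":0.2,"rx":0,"ry":0,"rz":-0.75,"grip":1},{"dx":-3.1,"dy":5.9,"dz":0.5,"rx":0,"ry":0,"rz":-1,"grip":1},{"dx":-3.6,"dy":6.8,"dz":0.8,"rx":0,"ry":0,"rz":-1.19,"grip":1},{"dx":-3.8,"dy":7.2,"dz":1,"rx":0,"ry":0,"rz":-1.19,"grip":1},{"dx":-3.8,"dy":7.2,"dz":1,"rx":0,"ry":0,"rz":-1.19,"grip":1}]'
python3 -c "
from h import *
plan((431.3,133.6,57.5),-1.1)
d=snap('wrist');cv2.imwrite('pics/w20.png',d['img'])
np.savez('w20.npz',**d)
cv2.imwrite('pics/w20z.png',cv2.resize(d['img'][90:300,240:390],None,fx=2.8,fy=2.8,interpolation=cv2.INTER_CUBIC))
plan((431.3,133.6,57.5),-1.1)"
```

```text
clock: 22.6
tool_pos: [428.8, 132.1, 126.0]
eef_rot: [[1.0, -0.02, -0.006], [-0.02, -1.0, -0.001], [-0.006, 0.001, -1.0]]
force: [0.8, 0.3, -4.1]
opening: 0.276
pos [428.8 132.1 126. ] yaw -1.15 shift [ 0.094 -0.055  2.283] rz -0.006 tilt [-0.0059 -0.0008] F [ 0.8  0.3 -4.1] op 0.276
pos [430.4 133.  126.6] yaw -1.14 shift [ 0.037 -0.021  2.303] rz -0.005 tilt [-0.0038 -0.0003] F [ 0.8  0.7 -3.2] op 0.276
```

View pics/w20z.png

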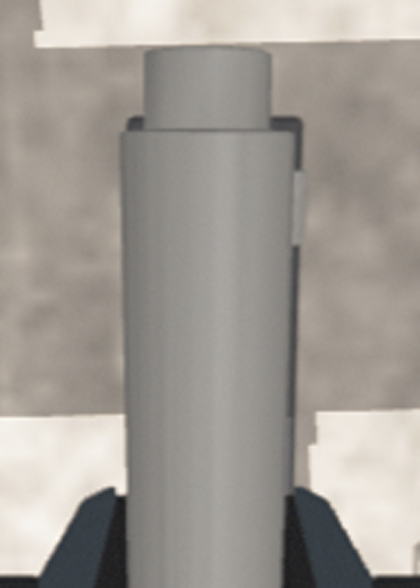

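```bash
python3 -m creep '[{"dx":0.03,"dy":-0.02,"dz":0.4,"rx":0,"ry":0.03,"rz":0,"grip":1},{"dx":0.03,"dy":-0.02,"dz":0.9,"rx":0,"ry":0.03,"rz":0,"grip":1},{"dx":0.03,"dy":-0.02,"dz":1.3,"rx":0,"ry":0.03,"rz":0,"grip":1},{"dx":0.03,"dy":-0.02,"dz":1.4,"rx":0,"ry":0.03,"rz":0,"grip":1},{"dx":0.03,"dy":-0.02,"dz":1.4,"rx":0,"ry":0.03,"rz":0,"grip":1}]'
python3 -c "
from h import *
plan((431.3,133.6,57.5),-1.1)
d=snap('wrist')
np.savez('w21.npz',**d)
cv2.imwrite('pics/w21z.png',cv2.resize(d['img'][90:300,240:390],None,fx=2.8,fy=2.8,interpolation=cv2.INTER_CUBIC))
plan((431.3,133.6,57.5),-1.1)"
```

```text
clock: 23.15
tool_pos: [431.5, 134.0, 84.3]
eef_rot: [[1.0, -0.02, -0.0], [-0.02, -1.0, -0.0], [-0.0, 0.0, -1.0]]
force: [-0.3, 0.6, -3.8]
opening: 0.277
pos [431.5 134.   84.3] yaw -1.12 shift [-0.006  0.013  0.893] rz -0.002 tilt [-0.0003 -0.0005] F [-0.3  0.6 -3.8] op 0.277
pos [431.6 133.9  84.7] yaw -1.12 shift [-0.011  0.011  0.906] rz -0.003 tilt [ 0.0003 -0.0003] F [ 0.   0.  -3.6] op 0.277
```

View pics/w21z.png

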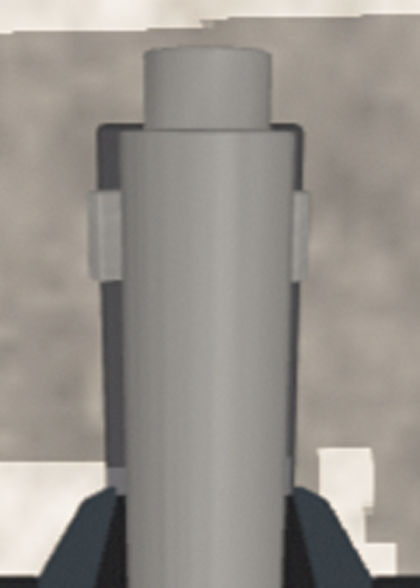

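```bash
python3 -c "
from h import *
d=dict(np.load('w21.npz'))
f=lambda u,v,z:onz(d,240+u/2.8,90+v/2.8,z)
D=np.array([.0195,1,0]);n=np.array([1,-.0195,0])
V=[f(88,191,57.5),f(310,190,57.5),f(308,281,57.5),f(91,281,57.5)];m=np.mean(V,axis=0);print('V',m@n,m@D-60,np.linalg.norm(V[0]-V[1]))
B=[f(97,126,8),f(303,126,8)];b=np.mean(B,axis=0);print('bar',b@n,b@D-80)
p=f(208.5,130,84.7+.5+13);q=f(207.5,300,85);print('shaft',f(208.3,200,85.3)@n,f(207.5,400,85.3)@n,p@D-79)
"
```

```text
V 428.8306385934724 142.27066168793473 38.85858158825643
bar 428.8176198761631 141.40180800780055
shaft 430.3078635363023 430.20515180966305 141.19008727598055
```

```bash
python3 -m creep '[{"dx":-0.04,"dy":-0.02,"dz":0.2,"rx":0,"ry":0,"rz":0,"grip":1},{"dx":-0.05,"dy":-0.02,"dz":0.45,"rx":0,"ry":0,"rz":0,"grip":1},{"dx":-0.05,"dy":-0.02,"dz":0.65,"rx":0,"ry":0,"rz":0,"grip":1},{"dx":-0.05,"dy":-0.02,"dz":0.78,"rx":0,"ry":0,"rz":0,"grip":1},{"dx":-0.05,"dy":-0.02,"dz":0.86,"rx":0,"ry":0,"rz":0,"grip":1},{"dx":-0.05,"dy":-0.02,"dz":0.86,"rx":0,"ry":0,"rz":0,"grip":1}]'
python3 -c "
from h import *
d=snap('wrist')
np.savez('w22.npz',**d)
cv2.imwrite('pics/w22z.png',cv2.resize(d['img'][90:300,240:390],None,fx=2.8,fy=2.8,interpolation=cv2.INTER_CUBIC))
plan((431.3,133.6,57.5),-1.1)"
```

```text
clock: 23.8
tool_pos: [430.3, 134.5, 58.9]
eef_rot: [[1.0, -0.019, 0.001], [-0.019, -1.0, -0.0], [0.001, 0.0, -1.0]]
force: [-0.7, -0.6, 0.6]
opening: 0.278
pos [430.3 134.5  59. ] yaw -1.12 shift [0.035 0.029 0.049] rz -0.002 tilt [ 0.0007 -0.0004] F [-0.5 -1.   0.3] op 0.28
```

View pics/w22z.png

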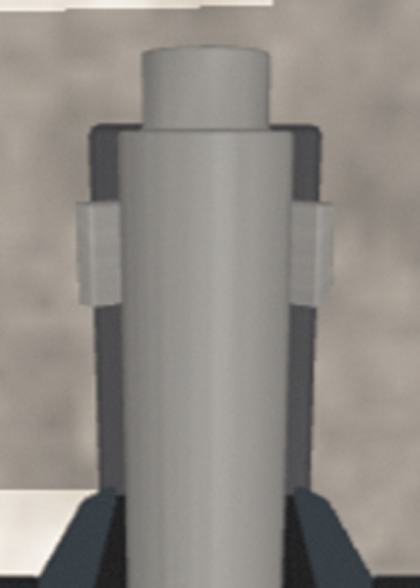

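```bash
python3 -c "
from h import *
d=dict(np.load('w22.npz'))
f=lambda u,v,z:onz(d,240+u/2.8,90+v/2.8,z)
D=np.array([.0195,1,0]);n=np.array([1,-.0195,0])
V=[f(77,203,57.5),f(335,202,57.5),f(331,304,57.5),f(80,304,57.5)];m=np.mean(V,axis=0);print('V',m@n,m@D-60)
B=[f(89,127,8),f(321,127,8)];b=np.mean(B,axis=0);print('bar',b@n,b@D-80)
p=f(206,130,58.4+13);print('shaft',f(206,200,58.4)@n,p@D-79)
"
python3 -m creep '[{"dx":0,"dy":0,"dz":0.02,"rx":0,"ry":0,"rz":0,"grip":0},{"dx":0,"dy":0,"dz":0.02,"rx":0,"ry":0,"rz":0,"grip":0},{"dx":0,"dy":0,"dz":0.02,"rx":0,"ry":0,"rz":0,"grip":0},{"dx":0,"dy":0,"dz":0.02,"rx":0,"ry":0,"rz":0,"grip":0},{"dx":0,"dy":0,"dz":-0.7,"rx":0,"ry":0,"rz":0,"grip":-0.2},{"dx":0,"dy":0,"dz":-2,"rx":0,"ry":0,"rz":0,"grip":-0.5},{"dx":0,"dy":0,"dz":-3.5,"rx":0,"ry":0,"rz":0,"grip":-1},{"dx":0,"dy":0,"dz":-4,"rx":0,"ry":0,"rz":0,"grip":-1}]'
python3 -c "
from h import *
d=snap('wrist');cv2.imwrite('pics/w23.png',d['img']);plan((528,230,330),0)
for n in('side','scene'):
  d=snap(n);cv2.imwrite(f'pics/{n}23.png',d['img'])"
```

```text
V 428.71781826179296 142.51559378649392
bar 428.7113224236967 141.50249636960456
shaft 428.7508766694489 141.67818652126235
clock: 24.65
tool_pos: [431.5, 134.8, 182.5]
eef_rot: [[1.0, -0.019, 0.005], [-0.019, -1.0, 0.0], [0.005, -0.001, -1.0]]
force: [1.1, -0.3, 0.1]
opening: 0.82
pos [431.9 134.9 183.1] yaw -1.11 shift [ 3.172 -3.235 -4.872] rz -0.139 tilt [0.0066 0.0007] F [1.7 0.5 3. ] op 0.862
```

View pics/w23.png

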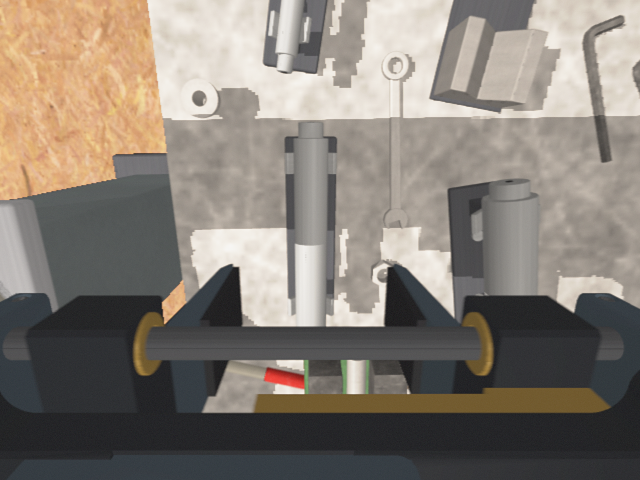

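Released, and the medium shaft sits in the middle stand's Vs (columns 295–327, between wings 286–337). I'll go up for a last overview.

```bash
python3 -m creep '[{"dx":0.4,"dy":-0.5,"dz":-1,"rx":0,"ry":-0.05,"rz":0,"grip":-1},{"dx":1,"dy":-1.2,"dz":-2,"rx":0,"ry":-0.05,"rz":-0.1,"grip":-1},{"dx":1.8,"dy":-2,"dz":-3.2,"rx":0,"ry":-0.05,"rz":-0.14,"grip":-1},{"dx":2.6,"dy":-2.7,"dz":-4.2,"rx":0,"ry":-0.05,"rz":-0.14,"grip":-1},{"dx":3.2,"dy":-3.2,"dz":-4.9,"rx":0,"ry":-0.05,"rz":-0.14,"grip":-1},{"dx":3.2,"dy":-3.2,"dz":-4.9,"rx":0,"ry":-0.05,"rz":-0.14,"grip":-1},{"dx":3.2,"dy":-3.2,"dz":-4.9,"rx":0,"ry":-0.05,"rz":-0.14,"grip":-1}]'
python3 -c "
from h import *
d=snap('wrist');cv2.imwrite('pics/w24.png',d['img'])
d=snap('side');cv2.imwrite('pics/side24.png',cv2.resize(d['img'][180:400,190:480],(780,592),interpolation=cv2.INTER_CUBIC))"
```

```text
clock: 25.5
tool_pos: [527.6, 228.7, 324.8]
eef_rot: [[1.0, 0.0, -0.007], [0.0, -1.0, -0.001], [-0.007, 0.001, -1.0]]
force: [0.1, -0.9, -0.4]
opening: 1.001
```

View pics/w24.png

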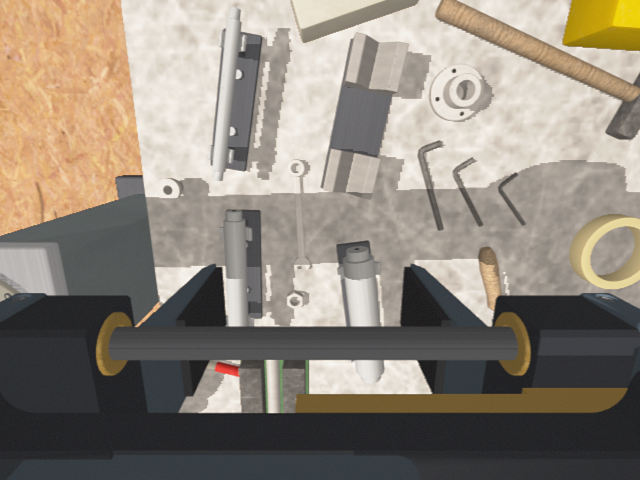

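View pics/side24.png

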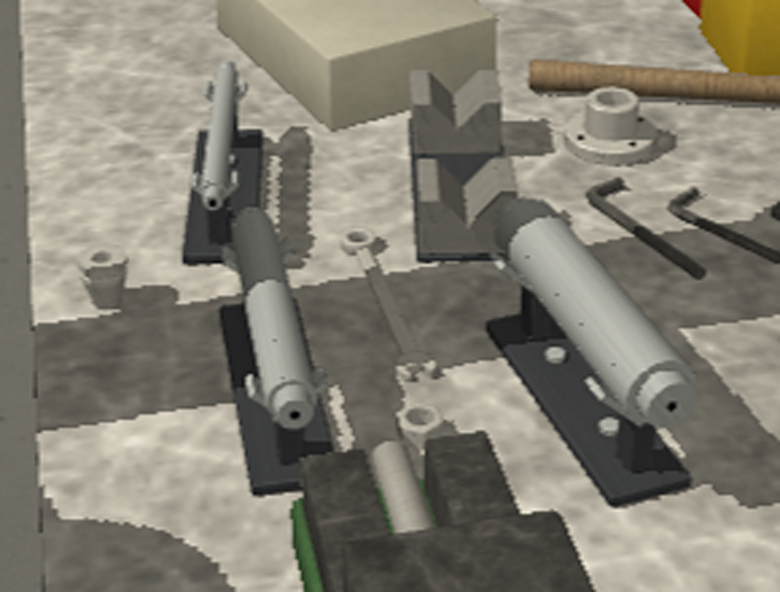

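Both views show each shaft in both Vs of its own stand and the spare blocks empty. In the side view, the thin shaft is at (220,140), the medium at (275,330) and the thick at (600,300). The robot is clear of everything, so I'm handing in.

```bash
python3 -c "
from h import *
print(r.read_state()['clock'],r.read_state()['force']); print(r.hand_in())"
```

```text
25.6 [ 0.41223425  0.83042255 -1.45349929]
the job is handed in; nothing more can be done
None
```

All three shafts now lie on their own stands, and I handed the job in at about 25.6 s. I parked the medium shaft on the spare blocks, moved the thick one to the wide stand and the thin one to the narrow stand, then moved the medium one to the middle stand.

**Centring:** wrist-camera checks put each shaft within about 0.5 mm of its V centreline. Lengthwise, the thick and thin shafts were within about 0.4 mm of the stand centre. The thick one was measured about 30 mm above its seat; the other two were measured once seated.

**Where checks disagreed:**
- **Medium shaft, lengthwise:** it came out about 0.8 mm short of centre by the V edges and 0.2 mm past it by the bar end.
- **Wide stand, side camera:** it placed the stand about 6 mm off the wrist measurements. I used the wrist values, which agreed with each other.

**Final state:** after release, the overview and side pictures showed all three shafts in their Vs and the spare blocks empty, with the gripper clear of everything. The forces I read at the end of each move stayed below about 22 N. One early move call was refused for incomplete rows, so nothing moved on that call.

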